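# Refill the coffee capsule drawer

### The job

Refill the coffee drawer in the cabinet: lift the wooden lid off the pocket tray and set it down clear of the tray, take the stray spoon out of the drawer and lay it in the cutlery tray, and move every brown coffee capsule that is there into the drawer in one layer, leaving the green tea capsules standing in their pockets. Then push the drawer fully home past its catch and lay the lid squarely back on the tray, covering it, without disturbing the other dishes.

Things in the scene. Friction and masses are not known exactly. Their poses are not given: they have to be found in the camera images.
- ptray: Pocket tray, pale wood, fixed, 204 x 204 mm, walls 6 mm thick, 64 mm high. Origin: centre of its underside. Six square pockets 56 mm wide, 14 mm deep (floor 6, rib tops 20 mm above the underside), centres at x = -62, 0, 62, y = -40, 40 mm. Along y 30 mm are free beside a pocketed capsule (next capsule or wall), along x only 12 and 9 mm: close the fingers along its y.
- lid: Wooden lid of the pocket tray, loose, 0.3 kg: a flat board 216 x 216 x 10 mm; a dark bar handle 110 mm long (its x), 18 mm thick (its y) stands on the middle of its top from 10 to 34 mm above the underside. Origin: centre of its underside. It starts lying on the tray's rim.
- lid_grip (a point): Middle of the lid's bar handle, 24 mm above the lid's underside.
- unit: Capsule drawer unit, fixed, dark steel box 225 mm deep (x), 270 mm wide (y), 84 mm high, open on the -x side, which faces the robot. Origin: centre of its underside. The drawer slides out along its -x.
- drawer (a joint): Opening of the unit's drawer in m: 0 = home, positive = pulled out along the unit's -x, at most 0.17. Starts 0.13 to 0.16 open; stays where left (friction about 1.5 N). A spring roller catch resists from about 0.012 on and needs about 6 N in all to pass at 0.005; then it draws the drawer home to 0 and holds it.
- drawer_floor (a point): Middle of the drawer's inner floor, moves with it, axes as the unit's; 12 mm above the shelf. The grey inside is 198 mm long (x from -99 to 99 mm), 240 mm wide (y), its walls rise 48 mm above this floor; the unit's top plate hangs 66 mm above it. With the drawer open by d, the part clear of the unit runs from x = -99 mm to d - 99 mm.
- drawer_pull (a point): Middle of the outer (-x) edge of the aluminium pull strip on the dark drawer front: strip 110 mm wide, 10 mm high, 12 mm proud of the front panel, 73 mm above the shelf, 118 mm in -x from drawer_floor. The front panel is 268 mm wide and reaches from 3 to 81 mm above the shelf.
- spoon: Steel spoon, 200 mm long (its x, the round 41 mm bowl at +x), 55 g, lying on the drawer's floor at the start, roughly across the drawer. Origin: on the underside plane under the grip point, 100 mm from each end.
- spoon_grip (a point): Middle of the spoon, on its handle, near the balance point, 10 mm above its underside; here the handle is 9 mm wide (spoon's y) and 5 mm thick and stands clear of the floor.
- ctray: Cutlery tray, fixed, open, plywood, 260 mm long (its x), 105 mm wide, 25 mm high, walls and floor 5 mm. Origin: centre of its underside. Empty at the start.
- coffee1: Coffee capsule: upright cylinder 50 mm across and 52 mm tall, 30 g, brown body with a tan foil top. Origin: centre of its underside, z along its axis. At the start it stands in one of the six pockets of the tray (which one varies) under the lid. To go in the drawer. Two to four of these are there; the others are absent.
- coffee2: Coffee capsule: upright cylinder 50 mm across and 52 mm tall, 30 g, brown body with a tan foil top. Origin: centre of its underside, z along its axis. At the start it stands in one of the six pockets of the tray (which one varies) under the lid. To go in the drawer. Two to four of these are there; the others are absent.
- coffee3: Coffee capsule: upright cylinder 50 mm across and 52 mm tall, 30 g, brown body with a tan foil top. Origin: centre of its underside, z along its axis. At the start it stands in one of the six pockets of the tray (which one varies) under the lid. To go in the drawer. Two to four of these are there; the others are absent.
- coffee4: Coffee capsule: upright cylinder 50 mm across and 52 mm tall, 30 g, brown body with a tan foil top. Origin: centre of its underside, z along its axis. At the start it stands in one of the six pockets of the tray (which one varies) under the lid. To go in the drawer. Two to four of these are there; the others are absent.
- tea1: Tea capsule: upright cylinder 50 mm across and 52 mm tall, 30 g, green body with a light green foil top. Origin: centre of its underside, z along its axis. At the start it stands in one of the six pockets of the tray (which one varies) under the lid. It stays in its pocket.
- tea2: Tea capsule: upright cylinder 50 mm across and 52 mm tall, 30 g, green body with a light green foil top. Origin: centre of its underside, z along its axis. At the start it stands in one of the six pockets of the tray (which one varies) under the lid. It stays in its pocket.
- ricebowl: White ceramic rice bowl, 116 mm wide, 58 mm high; origin centre of its underside. A bystander: leave it alone.
- mug: Blue ceramic mug, 76 mm wide, 85 mm high, handle at its +y; origin centre of its underside. A bystander: leave it alone.
- boxA: Glass meal container with red clip-on lid, 150 x 110 x 70 mm, the lower of a stack of two; origin centre of its underside. A bystander: leave it alone.
- boxB: Its twin, on top of it. A bystander: leave it alone.
- boxC: Glass meal container with red lid, 130 x 130 x 60 mm; origin centre of its underside. A bystander: leave it alone.
- oil: Green glass oil bottle with red cap, 56 mm wide, 170 mm high; origin centre of its underside. A bystander: leave it alone.
- sesame: Glass jar with yellow cap, 60 mm wide, 65 mm high, on top of the drawer unit; origin centre of its underside. A bystander: leave it alone.

How it is judged:
By the outcome, as a careful person would: the job done as asked, in the order asked, and still so for the second after the job is handed in, with the robot touching nothing.
Of coffee1, coffee2, coffee3, coffee4 only 2 to 4 are there at a start; the rules pass over those that are not, and their reading is None.
At some moment in a run one of lid, spoon may be knocked a few centimetres aside while the robot is not near it.
Once in a run the grip may slacken for a moment while it holds something.
It also fails if it takes over 210 s, if anything falls off the work surface, if the arm or the gripper's body presses on something with over 40 N, if the wrist force passes 120 N, or if a joint passes its speed limit or range.

### The arm

A 6-joint arm with a two-finger parallel gripper is mounted at the origin on the work surface. World frame = base frame: x ahead of the robot, y to its left, z up, the work surface at z = 0. Lengths are in m, angles in rad, forces in N, time in s.
With the tool pointing down it reaches from about 0.35 to 0.975 m from the base axis. Payload 4.9 kg.
Tool frame: the origin (TCP) lies at the very end of the fingers, on their centre line; the grasp point (between the pads) lies 19 mm behind it; x points along the fingers, y is the direction in which the jaws open and shut, and the axes are right-handed (so a half turn about x gives the same grasp; the last joint's range is limited). The gripper opens to 85 mm and grips with 20 to 120 N. Pads are 22 mm wide; open, the fingers measure 114 mm over their backs; the gripper's body (76 mm by 85 mm) begins 54 mm behind the grasp point. The pads swing forward as they close: fully open they stand 13 mm farther back than shut.
Start: joints at [-1.279, 0.053, 1.613, -0, 1.476, -0.119], TCP at [0.25, -0.573, 0.231] pointing down, gripper open.
Joint ranges: [-3.01, 3.01], [-1.01, 2.22], [0.06, 2.58], [-1.02, 4.17], [0.09, 2.62], [-3.14, 3.14]. Speed limits (rad/s): [2.57, 2.57, 3.14, 3.14, 3.14, 3.14].

### API

Orientations are given as a rotation vector (axis times angle).
In Python, from station import ctrl, get_image, calibration, finish_job, search_frame, cut_out, mark_of gives the robot as it stands. The module is installed in compiled form; this text tells all that it offers.
- The arm moves only by the tool arm_command, never from a script. Its argument "plan" is a list that holds one entry, the list of rows, each a list of 7 numbers: the shift along the tool's x, y, z in m, then the turn, a rotation vector about the tool's x, y, z in degrees, then the finger opening in m, from 0 to 0.0854. A call has 1 to 20 rows; each row shifts and turns the pose as measured when the row begins, along the tool's axes as they then stand; what a row does not reach is not made up. A row lasts 1/12 s, in which the tool goes at most 41.7 mm and 7.16 degrees, less where a joint would pass 70% of its speed; a pose out of reach is approached as far as the arm can. A call with a gripper value outside its range is refused whole. The fingers move at their own pace and stop on an object; "squeeze" is the grip in N (left out, the last holds). Time passes only in rows, so rows that do not move let the fingers close. It gives the time, the measured TCP pose, the force and the opening at its end, in the units of the state.
- ctrl.get_obs(): the state, without advancing time (a new reading comes with each control period).
- get_image(name): name is "side" or "top"; returns the picture (400x640x3 uint8, red, green, blue); there is no depth.
- calibration(name): a dict with "fx", "fy", "cx", "cy" (pixels), "cam_to_world" (4x4, takes a point from camera to world coordinates). Camera axes: x right, y down, z forward; pixel columns grow to the right and rows downward; lengths in m; the calibration is good to about 2 mm. A picture is of the moment at which its call begins. calibration takes no time and is no camera call.
- finish_job(): hands the job in, once; it reports no verdict.
Trained networks look in the newest picture that a camera, given by its name, has taken for a name from the list of things; names that differ only in an ending like _2 or _b are one class to them, and where a whole thing is asked for, a point or a joint stands for the part that bears it (a point fixed in the world has none). Each returns a list of dicts, best first, with "conf" (0 to 1); they miss things now and then, are a little off and sometimes report something else, mostly with a low value. They report only what shows in the picture. A call takes as long as a camera call.
- search_frame(camera, thing): "at" ([x, y, z] in m, in the coordinates of the camera as it stood for that picture, good to about 4 mm: the middle of the surface that is visible of it).
- cut_out(camera, thing): "mask" (400x640 bool, what is visible of it).
- mark_of(camera, thing): "at" ([x, y, z] in m, in the coordinates of the camera as it stood for that picture, good to about 4 mm: a listed point, or the origin of a listed thing).
The state is a dict: "t": time; "q": joint angles; "dq": joint speeds; "effort": joint torques, N m; "tool_pos": TCP position; "tool_rot": TCP orientation; "contact_force": force on the tool from outside, world axes, zero at the start; "wrist_torque": the same for the moment, N m; "opening": finger opening in m.
Only numpy, scipy, OpenCV 4.12 (cv2) and the standard library are available. Lean on these libraries where they do the work, as an engineer would, in place of code of your own. Each camera call takes 0.05 s, during which the arm holds its last target. There are 200 camera calls.

## Working session

There is one attempt and no reset: what is moved stays moved. The work goes in short steps, Python scripts to look and compute and a tool call to move; the robot and the scene stay as the last step left them, time stands still between calls to the robot, and variables do not carry over. Pictures are saved under pics/ and viewed, about 12 in all and at most 16, crops included, and the job is handed in when it is done.

Besides the shell and the picture viewer there is one more tool, called after ">>>" as a command line: name --argument value ..., lists and objects as JSON in quotes. arm_command: Moves the arm, as the interface text tells. Its arguments: {"type":"object","properties":{"plan":{"type":"array","items":{"type":"array","items":{"type":"array","items":{"type":"number"}}}},"squeeze":{"type":"number"}},"required":["plan"]}

```bash
mkdir -p pics; ls
cat > h.py <<'E'
from station import *
import numpy as np, cv2
from scipy.spatial.transform import Rotation as R
def snap(c,f=None):
    im=get_image(c)
    if f: cv2.imwrite('pics/'+f,im[:,:,::-1])
    return im
def w(c,p):
    T=calibration(c)['cam_to_world']; return (np.array(T)@np.r_[p,1])[:3]
def mk(c,n,f=mark_of):
    return [(np.round(w(c,d['at']),3).tolist(),round(d['conf'],2)) for d in f(c,n)][:3]
def st():
    o=ctrl.get_obs(); M=R.from_rotvec(o['tool_rot']).as_matrix()
    print('t',round(o['t'],2),'pos',np.round(o['tool_pos'],4),'F',np.round(o['contact_force'],1),'op',round(o['opening'],4)); print(np.round(M,3)); return o,M
def ray(c,u,v,z):
    k=calibration(c);T=np.array(k['cam_to_world']);d=T[:3,:3]@np.array([(u-k['cx'])/k['fx'],(v-k['cy'])/k['fy'],1]);o=T[:3,3]
    return o+d*(z-o[2])/d[2]
def pix(c,p):
    k=calibration(c);q=np.linalg.inv(np.array(k['cam_to_world']))@np.r_[p,1]
    return np.round([k['cx']+k['fx']*q[0]/q[2],k['cy']+k['fy']*q[1]/q[2]],1)
E
python3 - <<'E'
from h import *
st()
for c in('side','top'):
    snap(c,c+'0.png'); print(c,np.round(calibration(c)['cam_to_world'],3).tolist(),calibration(c)['fx'])
    for n in ['ptray','lid','lid_grip','unit','drawer_floor','drawer_pull','spoon','spoon_grip','ctray','sesame']: print(n,mk(c,n))
E
```

```text
pics
t 0.0 pos [ 0.2494 -0.5724  0.2301] F [ 0.6  0.4 -0.4] op 0.0856
[[-0.001  0.399 -0.917]
 [ 0.002 -0.917 -0.399]
 [-1.    -0.002 -0.   ]]
side [[-0.998, -0.049, 0.049, 0.464], [-0.069, 0.727, -0.684, 0.895], [-0.002, -0.685, -0.728, 1.016], [0.0, 0.0, 0.0, 1.0]] 366.1004810893924
ptray [([0.497, -0.14, -0.001], 0.96)]
lid [([0.5, -0.137, 0.065], 0.61)]
lid_grip [([0.501, -0.139, 0.087], 0.98)]
unit [([0.713, 0.194, -0.005], 0.64), ([0.5, -0.14, 0.062], 0.45)]
drawer_floor [([0.556, 0.185, 0.016], 0.73)]
drawer_pull [([0.437, 0.183, 0.072], 0.78)]
spoon [([0.533, 0.188, 0.013], 0.6)]
spoon_grip [([0.529, 0.19, 0.018], 0.64)]
ctray [([0.692, -0.127, -0.002], 0.91)]
sesame [([0.713, 0.146, 0.086], 0.87), ([0.682, -0.398, 0.07], 0.36)]
top [[0.002, -0.999, 0.035, 0.463], [-1.0, -0.003, -0.014, 0.043], [0.014, -0.035, -0.999, 1.174], [0.0, 0.0, 0.0, 1.0]] 385.4723672835104
ptray [([0.717, 0.196, 0.0], 0.23)]
lid [([0.502, -0.14, 0.065], 0.97)]
lid_grip [([0.502, -0.138, 0.093], 0.97), ([0.538, 0.188, 0.023], 0.55)]
unit [([0.716, 0.195, 0.002], 0.6)]
drawer_floor [([0.555, 0.188, 0.013], 0.95), ([0.436, 0.182, 0.072], 0.54), ([0.536, 0.189, 0.021], 0.45)]
drawer_pull [([0.438, 0.18, 0.073], 0.81), ([0.681, -0.405, 0.069], 0.58)]
spoon [([0.533, 0.185, 0.019], 0.72)]
spoon_grip [([0.538, 0.186, 0.022], 0.78)]
ctray [([0.691, -0.124, 0.002], 0.74), ([0.501, -0.142, 0.063], 0.61)]
sesame [([0.714, 0.141, 0.082], 0.63)]
```

View pics/side0.png

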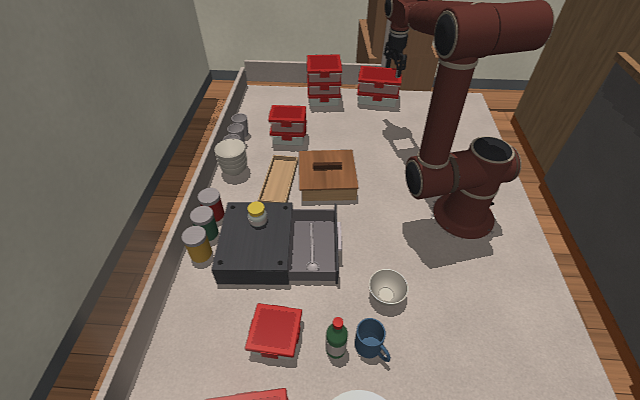

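View pics/top0.png

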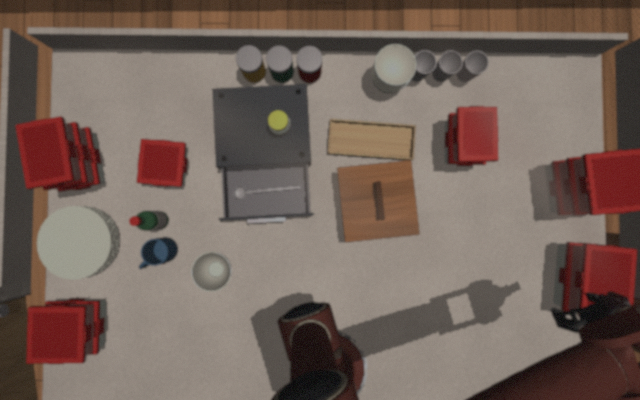

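The side view shows the lidded tray centred near (328,175), the cutlery tray behind it, and the open drawer with the spoon lying across it at (313,245). In the top view the lid is at (378,200) with its handle roughly along world x, and the spoon bowl is on the left at (240,193). The floor around top pixel (475,225) is free for the lid. Next I'll get the yaws.

```bash
cat >> h.py <<'E'
def rect(n,z,c='top',i=0):
    r=cut_out(c,n)
    if not r: return None
    m=r[i]['mask'].astype(np.uint8); P=cv2.findContours(m,cv2.RETR_EXTERNAL,cv2.CHAIN_APPROX_NONE)[0]
    P=max(P,key=len)[:,0]
    W=np.array([ray(c,u,v,z)[:2] for u,v in P],np.float32)*1000
    (cx,cy),(a,b),t=cv2.minAreaRect(W)
    return 'c %.0f %.0f size %.0f %.0f ang %.1f conf %.2f'%(cx,cy,a,b,t,r[i]['conf'])
def to(x,y,z,yaw):
    """yaw: world angle (deg) of the jaw axis (mod 180), pointing down. Prints turn about tool x, then shift in the turned tool frame."""
    o,M=st()
    cur=np.degrees(np.arctan2(M[1,1],M[0,1])); d=(yaw-cur+90)%180-90
    # desired frame
    a=np.radians(cur+d); ty=np.array([np.cos(a),np.sin(a),0]); tx=np.array([0,0,-1.]); tz=np.cross(tx,ty)
    D=np.stack([tx,ty,tz],1); e=np.array([x,y,z])-o['tool_pos']
    rv=R.from_matrix(M.T@D).as_rotvec(degrees=True)
    print('q6',round(o['q'][5],2),'turn(tool, deg)',np.round(rv,1),'shift after turn mm',np.round(1000*D.T@e,1),'before turn mm',np.round(1000*M.T@e,1))
E
python3 - <<'E'
from h import *
snap('top')
for n,z in [('lid',.074),('ctray',.02),('spoon',.02),('unit',.084),('lid_grip',.098)]: print(n,rect(n,z))
to(.501,-.139,.2,95)
for n,p in [('unit',(.715,.195,.084)),('lid',(.501,-.139,.074))]: print(n,pix('top',p))
im=get_image('top'); cv2.imwrite('pics/top1.png',cv2.resize(im[70:260,200:430,::-1],None,fx=3.4,fy=3.1))
E
```

```text
lid None
ctray c 687 -125 size 264 110 ang 86.1 conf 0.77
spoon c 526 195 size 39 191 ang 0.1 conf 0.70
unit c 633 193 size 393 271 ang 3.4 conf 0.78
lid_grip c 499 -132 size 213 215 ang 5.2 conf 0.63
t 1.4 pos [ 0.2496 -0.573   0.2313] F [-0.6  0.4 -1. ] op 0.0852
[[-0.     0.399 -0.917]
 [-0.    -0.917 -0.399]
 [-1.     0.     0.   ]]
q6 -0.12 turn(tool, deg) [18.5  0.  -0. ] shift after turn mm [  31.3 -410.4 -288.3] before turn mm [  31.3 -297.5 -403.8]
unit [261.4 125. ]
lid [378.3 200.7]
```

View pics/top1.png

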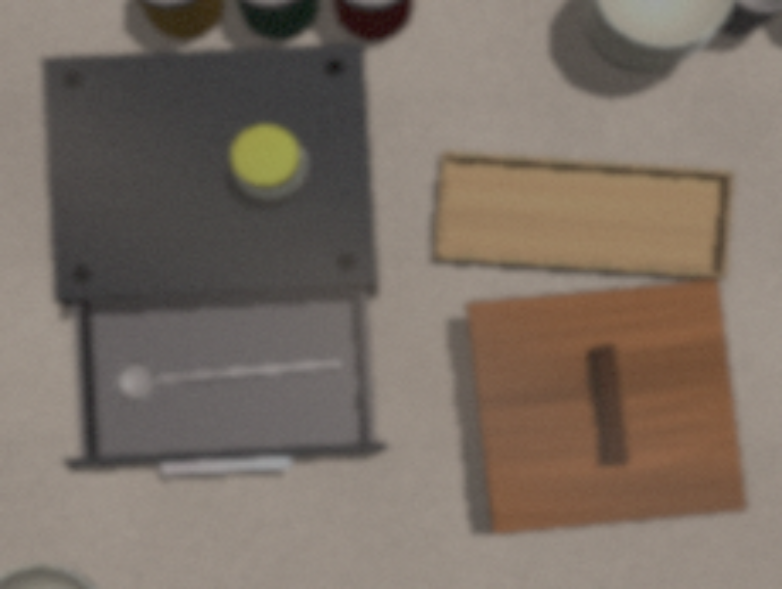

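>>> arm_command --plan '[[[0,0,0,6.2,0,0,0.05],[0,0,0,6.2,0,0,0.05],[0,0,0,6.2,0,0,0.05],[0.001,-0.0257,-0.018,0,0,0,0.05],[0.001,-0.0257,-0.018,0,0,0,0.05],[0.001,-0.0257,-0.018,0,0,0,0.05],[0.001,-0.0257,-0.018,0,0,0,0.05],[0.001,-0.0257,-0.018,0,0,0,0.05],[0.001,-0.0257,-0.018,0,0,0,0.05],[0.001,-0.0257,-0.018,0,0,0,0.05],[0.001,-0.0257,-0.018,0,0,0,0.05],[0.001,-0.0257,-0.018,0,0,0,0.05],[0.001,-0.0257,-0.018,0,0,0,0.05],[0.001,-0.0257,-0.018,0,0,0,0.05],[0.001,-0.0257,-0.018,0,0,0,0.05],[0.001,-0.0257,-0.018,0,0,0,0.05],[0.001,-0.0257,-0.018,0,0,0,0.05],[0.001,-0.0257,-0.018,0,0,0,0.05],[0.001,-0.0257,-0.018,0,0,0,0.05],[0,0,0,0,0,0,0.05]]]' --squeeze 60

```text
t: 3.12
tool_pos: [0.5194, -0.1257, 0.2157]
tool_rot: [2.194, 0.063, -2.181]
contact_force: [-0.0, -0.1, 0.4]
opening: 0.0503
```

Run:
```python
from h import *
to(.501,-.139,.11,95.2)
```

```text
t 3.12 pos [ 0.5194 -0.1257  0.2157] F [-0.  -0.1  0.4] op 0.0503
[[ 0.006  0.062 -0.998]
 [-0.005 -0.998 -0.062]
 [-1.     0.005 -0.006]]
q6 1.13 turn(tool, deg) [-1.6 -0.3 -0.3] shift after turn mm [105.7  11.5  19.5] before turn mm [105.6  11.6  19.7]
```

>>> arm_command --plan '[[[0.02,0.004,0.0065,-0.5,0,0,0.05],[0.02,0.004,0.0065,-0.5,0,0,0.05],[0.02,0.0035,0.0065,-0.5,0,0,0.05],[0.02,0,0,0,0,0,0.05],[0.01,0,0,0,0,0,0.05],[0,0,0,0,0,0,0.05]]]'

```text
t: 3.62
tool_pos: [0.5032, -0.1388, 0.1255]
tool_rot: [2.18, 0.095, -2.156]
contact_force: [-0.0, 0.1, 0.3]
opening: 0.0499
```

Run:
```python
from h import *
snap('side');print(mk('side','lid_grip'),mk('side','lid'))
to(.501,-.139,.079,95.2)
```

```text
[([0.5, -0.134, 0.089], 0.67)] [([0.501, -0.139, 0.064], 0.89)]
t 3.77 pos [ 0.5052 -0.1394  0.1289] F [-0.3 -0.4  0.6] op 0.0503
[[ 0.017  0.096 -0.995]
 [-0.01  -0.995 -0.096]
 [-1.     0.012 -0.016]]
q6 1.07 turn(tool, deg) [ 0.3 -0.9 -0.7] shift after turn mm [49.9 -0.8  4.2] before turn mm [49.8 -1.4  5. ]
```

>>> arm_command --plan '[[[0.012,0,0.004,0.3,-0.9,-0.7,0.05],[0.012,0,0,0,0,0,0.05],[0.012,0,0,0,0,0,0.05],[0.01,0,0,0,0,0,0.05],[0.004,0,0,0,0,0,0.05],[0,0,0,0,0,0,0.05],[0,0,0,0,0,0,0.05]]]'

```text
t: 4.35
tool_pos: [0.5039, -0.1411, 0.0775]
tool_rot: [2.179, 0.098, -2.17]
contact_force: [-0.5, 0.0, -0.2]
opening: 0.0495
```

Run:
```python
from h import *
to(.501,-.139,.079,95.2)
```

```text
t 4.35 pos [ 0.5039 -0.1411  0.0775] F [-0.5  0.  -0.2] op 0.0495
[[ 0.004  0.091 -0.996]
 [-0.001 -0.996 -0.091]
 [-1.     0.001 -0.004]]
q6 1.06 turn(tool, deg) [ 0.  -0.2 -0.1] shift after turn mm [-1.5 -2.4  2.7] before turn mm [-1.5 -2.4  2.7]
```

>>> arm_command --plan '[[[-0.001,-0.002,0,0,0,0,0.03],[0,0,0,0,0,0,0.01],[0,0,0,0,0,0,0.01],[0,0,0,0,0,0,0.01],[0,0,0,0,0,0,0.01],[0,0,0,0,0,0,0.01],[0,0,0,0,0,0,0.01],[-0.015,0,0,0,0,0,0.01],[-0.02,0,0,0,0,0,0.01],[-0.02,0,0,0,0,0,0.01],[-0.02,0,0,0,0,0,0.01],[0,0,0,0,0,0,0.01]]]' --squeeze 90

```text
t: 5.35
tool_pos: [0.5002, -0.1374, 0.1522]
tool_rot: [2.172, 0.102, -2.18]
contact_force: [1.5, 0.3, -2.3]
opening: 0.016
```

Run:
```python
from h import *
to(.43,-.42,.15,95.2)
```

```text
t 5.35 pos [ 0.5002 -0.1374  0.1522] F [ 1.5  0.3 -2.3] op 0.016
[[-0.004  0.091 -0.996]
 [ 0.003 -0.996 -0.091]
 [-1.    -0.003  0.004]]
q6 1.07 turn(tool, deg) [0.  0.2 0.2] shift after turn mm [  2.2 275.1  95.5] before turn mm [  1.7 275.1  95.6]
```

>>> arm_command --plan '[[[0,0.015,0.005,0,0,0,0.01],[0,0.022,0.008,0,0,0,0.01],[0,0.022,0.008,0,0,0,0.01],[0,0.022,0.008,0,0,0,0.01],[0,0.022,0.008,0,0,0,0.01],[0,0.022,0.008,0,0,0,0.01],[0,0.022,0.008,0,0,0,0.01],[0,0.022,0.008,0,0,0,0.01],[0,0.022,0.008,0,0,0,0.01],[0,0.022,0.008,0,0,0,0.01],[0,0.022,0.008,0,0,0,0.01],[0,0.018,0.008,0,0,0,0.01],[0.02,0,0,0,0,0,0.01],[0.02,0,0,0,0,0,0.01],[0.02,0,0,0,0,0,0.01],[0.01,0,0,0,0,0,0.01],[0,0,0,0,0,0,0.01]]]'

```text
t: 6.77
tool_pos: [0.4187, -0.4039, 0.0546]
tool_rot: [2.165, 0.119, -2.202]
contact_force: [-0.5, 1.6, -3.8]
opening: 0.0161
```

Run:
```python
from h import *
to(.43,-.42,.016,95.2)
snap('side','s2.png'); print(mk('side','lid_grip'),mk('side','lid'))
for n in ['coffee1','tea1']: print(n,[(np.round(w('side',d['at']),3).tolist(),round(d['conf'],2)) for d in mark_of('side',n)])
cv2.imwrite('pics/s2c.png',cv2.resize(get_image('side')[60:260,220:460,::-1],None,fx=3.2,fy=3))
```

```text
t 6.77 pos [ 0.4187 -0.4039  0.0546] F [-0.5  1.6 -3.8] op 0.0161
[[-0.018  0.091 -0.996]
 [ 0.018 -0.996 -0.091]
 [-1.    -0.019  0.016]]
q6 0.59 turn(tool, deg) [0.  0.9 1.1] shift after turn mm [38.6 17.  -9.8] before turn mm [ 38.2  17.8 -10.4]
[([0.417, -0.401, 0.063], 0.97), ([0.488, -0.102, 0.006], 0.18)] [([0.412, -0.402, 0.038], 0.93)]
coffee1 [([0.49, -0.104, 0.007], 0.66), ([0.432, -0.104, 0.003], 0.61), ([0.557, -0.098, 0.006], 0.49), ([0.434, -0.184, 0.012], 0.45)]
tea1 [([0.498, -0.179, 0.004], 0.69), ([0.559, -0.176, 0.002], 0.56)]
```

View pics/s2c.png

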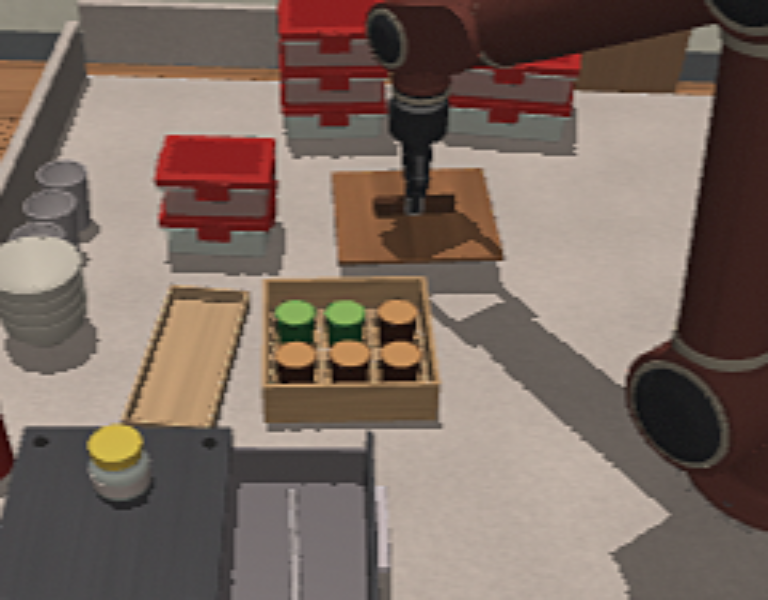

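The lid is held level over free table. Four coffee capsules show in the tray: three in the near row, plus the far-row one nearest the robot. The two teas are in the far row. Setting the lid down.

>>> arm_command --plan '[[[0.01,0.01,-0.005,0,0.9,1.1,0.01],[0.01,0.007,-0.004,0,0,0,0.01],[0.008,0,0,0,0,0,0.01],[0.006,0,0,0,0,0,0.01],[0.004,0,0,0,0,0,0.01],[0,0,0,0,0,0,0.01]]]'

```text
t: 7.57
tool_pos: [0.4361, -0.4265, 0.0282]
tool_rot: [2.179, 0.081, -2.15]
contact_force: [-0.8, 0.1, -2.9]
opening: 0.0159
```

Run:
```python
from h import *
to(.43,-.42,.014,95.2)
```

```text
t 7.57 pos [ 0.4361 -0.4265  0.0282] F [-0.8  0.1 -2.9] op 0.0159
[[ 0.014  0.093 -0.996]
 [-0.018 -0.995 -0.093]
 [-1.     0.019 -0.013]]
q6 0.58 turn(tool, deg) [ 0.1 -0.7 -1.1] shift after turn mm [14.2 -7.   5.4] before turn mm [14.  -7.3  5.6]
```

>>> arm_command --plan '[[[0.004,0,0,0,-0.3,-0.5,0.01],[0.004,0,0,0,0,0,0.01],[0.003,0,0,0,0,0,0.01],[0.002,0,0,0,0,0,0.01],[0,0,0,0,0,0,0.01]]]'

```text
t: 7.98
tool_pos: [0.4366, -0.4269, 0.0157]
tool_rot: [2.177, 0.09, -2.16]
contact_force: [-1.3, 0.4, -1.4]
opening: 0.0162
```

Run:
```python
from h import *
to(.43,-.42,.014,95.2)
```

```text
t 7.98 pos [ 0.4366 -0.4269  0.0157] F [-1.3  0.4 -1.4] op 0.0162
[[ 0.009  0.093 -0.996]
 [-0.01  -0.996 -0.093]
 [-1.     0.011 -0.008]]
q6 0.58 turn(tool, deg) [ 0.2 -0.4 -0.6] shift after turn mm [ 1.7 -7.4  6. ] before turn mm [ 1.5 -7.5  6. ]
```

>>> arm_command --plan '[[[0.0015,0,0,0,0,0,0.01],[0,0,0,0,0,0,0.05],[0,0,0,0,0,0,0.05],[0,0,0,0,0,0,0.05],[0,0,0,0,0,0,0.05],[-0.02,0,0,0,0,0,0.05],[-0.035,0,0,0,0,0,0.05],[-0.035,0,0,0,0,0,0.05],[-0.035,0,0,0,0,0,0.05],[-0.035,0,0,0,0,0,0.05],[-0.03,0,0,-6,0,0,0.05],[0,0,0,-7,0,0,0.05],[0,0,0,-7,0,0,0.05],[0,0,0,-7,0,0,0.05],[0,0,0,-7,0,0,0.05],[0,0,0,-7,0,0,0.05],[0,0,0,-7,0,0,0.05],[0,0,0,-7,0,0,0.05],[0,0,0,0,0,0,0.05]]]'

```text
t: 9.57
tool_pos: [0.4371, -0.4276, 0.2221]
tool_rot: [1.557, 0.905, -1.55]
contact_force: [0.1, -0.6, 0.5]
opening: 0.05
```

Run:
```python
from h import *
snap('top'); print(mk('top','lid'),rect('lid',.01)); print(mk('top','spoon_grip'),rect('spoon',.02))
c=cut_out('top','spoon')
m=c[0]['mask']; v,u=np.nonzero(m); P=np.array([ray('top',a,b,.022)[:2] for a,b in zip(u,v)]); mu=P.mean(0); U=np.linalg.svd(P-mu,full_matrices=False)[2][0]; s=(P-mu)@U
print(mu,U,mu+U*s.min(),mu+U*s.max(),np.degrees(np.arctan2(U[1],U[0])))
to(.535,.188,.2,5.8)
```

```text
[([0.431, -0.426, -0.0], 0.75), ([0.436, -0.424, 0.026], 0.46)] c 432 -424 size 221 223 ang 6.0 conf 0.63
[([0.534, 0.184, 0.02], 0.8)] c 525 207 size 36 161 ang 0.1 conf 0.82
[0.52794902 0.23289811] [ 0.11264572 -0.99363522] [0.52178808 0.28724311] [0.54008541 0.1258444 ] -83.53214745811364
t 9.87 pos [ 0.437  -0.4274  0.2217] F [ 0.5 -0.2 -1. ] op 0.05
[[ 0.017  0.88  -0.475]
 [-0.021 -0.475 -0.88 ]
 [-1.     0.025  0.011]]
q6 -0.4 turn(tool, deg) [-34.2   1.   -1.2] shift after turn mm [  21.7  159.7 -602.4] before turn mm [  10.2 -206.4 -588.3]
```

>>> arm_command --plan '[[[0,0,0,-6.8,0,0,0.04],[0,0,0,-6.8,0,0,0.04],[0,0,0,-6.8,0,0,0.04],[0,0,0,-6.8,0,0,0.04],[0,0,0,-6.8,0,0,0.04],[0,0.009,-0.036,0,0.5,-0.5,0.04],[0,0.009,-0.036,0,0.5,-0.5,0.04],[0,0.009,-0.036,0,0,0,0.04],[0,0.009,-0.036,0,0,0,0.04],[0,0.009,-0.036,0,0,0,0.04],[0,0.009,-0.036,0,0,0,0.04],[0,0.009,-0.036,0,0,0,0.04],[0,0.009,-0.036,0,0,0,0.04],[0,0.009,-0.036,0,0,0,0.04],[0,0.009,-0.036,0,0,0,0.04],[0,0.009,-0.036,0,0,0,0.04],[0,0.009,-0.036,0,0,0,0.04],[0,0.009,-0.036,0,0,0,0.04],[0,0.009,-0.036,0,0,0,0.04],[0,0.009,-0.036,0,0,0,0.04]]]'

```text
t: 11.53
tool_pos: [0.5123, 0.1416, 0.2174]
tool_rot: [1.136, 1.243, -1.143]
contact_force: [0.5, 0.6, 0.8]
opening: 0.0401
```

Run:
```python
from h import *
to(.5345,.186,.11,6)
```

```text
t 11.53 pos [0.5123 0.1416 0.2174] F [0.5 0.6 0.8] op 0.0401
[[ 0.004  0.996  0.092]
 [-0.008  0.092 -0.996]
 [-1.     0.003  0.009]]
q6 0.04 turn(tool, deg) [-0.7  0.5 -0.2] shift after turn mm [107.4  26.7 -41.8] before turn mm [107.1  25.9 -43.1]
```

>>> arm_command --plan '[[[0,0.009,-0.014,-0.7,0.3,0,0.04],[0,0.009,-0.014,0,0,0,0.04],[0.01,0.007,-0.011,0,0,0,0.04],[0.025,0,0,0,0,0,0.04],[0.03,0,0,0,0,0,0.04],[0.03,0,0,0,0,0,0.04],[0.02,0,0,0,0,0,0.04],[0.01,0,0,0,0,0,0.04],[0,0,0,0,0,0,0.04]]]'

```text
t: 12.28
tool_pos: [0.5369, 0.1962, 0.0911]
tool_rot: [1.134, 1.251, -1.119]
contact_force: [0.1, 0.3, -0.7]
opening: 0.0397
```

Run:
```python
from h import *
snap('side'); print(mk('side','spoon_grip'))
to(.5345,.186,.0155,6)
cv2.imwrite('pics/s3.png',cv2.resize(get_image('side')[180:300,200:400,::-1],None,fx=4,fy=4))
```

```text
[([0.531, 0.189, 0.014], 0.54)]
t 12.38 pos [0.5385 0.1965 0.0939] F [-0.4  0.1  1.2] op 0.0402
[[ 0.016  0.994  0.11 ]
 [ 0.002  0.11  -0.994]
 [-1.     0.016 -0.001]]
q6 0.11 turn(tool, deg) [ 0.3 -0.  -0.9] shift after turn mm [78.4 -5.1 10. ] before turn mm [78.3 -6.4 10. ]
```

View pics/s3.png

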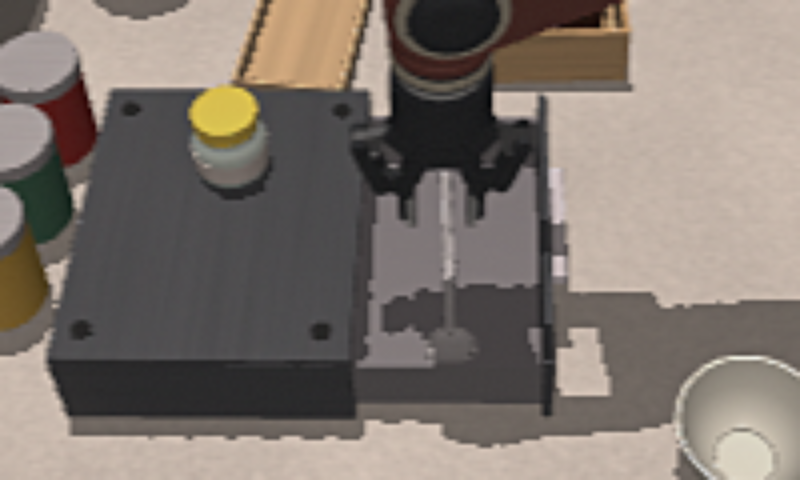

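>>> arm_command --plan '[[[0.01,-0.005,0.005,0.3,0,-0.5,0.04],[0.015,0,0.005,0,0,0,0.04],[0.02,0,0,0,0,0,0.04],[0.015,0,0,0,0,0,0.04],[0.006,0,0,0,0,0,0.04],[0,0,0,0,0,0,0.04],[0,0,0,0,0,0,0.04]]]'

```text
t: 13.02
tool_pos: [0.5446, 0.1856, 0.0378]
tool_rot: [1.151, 1.237, -1.111]
contact_force: [0.1, 0.7, 0.3]
opening: 0.0398
```

Run:
```python
from h import *
to(.5345,.186,.0155,6)
```

```text
t 13.02 pos [0.5446 0.1856 0.0378] F [0.1 0.7 0.3] op 0.0398
[[ 0.029  0.994  0.102]
 [ 0.006  0.101 -0.995]
 [-1.     0.03  -0.003]]
q6 0.1 turn(tool, deg) [-0.2 -0.1 -1.7] shift after turn mm [ 22.3 -10.   -1.4] before turn mm [ 22.  -10.7  -1.3]
```

>>> arm_command --plan '[[[0,-0.006,0,0,0,-1,0.04],[0,-0.005,0,0,0,-0.7,0.04],[0.006,0,0,0,0,0,0.04],[0,0,0,0,0,0,0.04],[0,0,0,0,0,0,0.04]]]'

```text
t: 13.43
tool_pos: [0.5354, 0.185, 0.0358]
tool_rot: [1.138, 1.255, -1.129]
contact_force: [0.0, 0.4, -0.7]
opening: 0.04
```

Run:
```python
from h import *
to(.5345,.186,.0155,6)
```

```text
t 13.43 pos [0.5354 0.185  0.0358] F [ 0.   0.4 -0.7] op 0.04
[[ 0.004  0.995  0.101]
 [ 0.004  0.101 -0.995]
 [-1.     0.004 -0.003]]
q6 0.1 turn(tool, deg) [-0.2 -0.2 -0.2] shift after turn mm [20.3 -0.8 -1.1] before turn mm [20.3 -0.9 -1.1]
```

>>> arm_command --plan '[[[0.006,-0.001,0,0,0,-0.1,0.04],[0.006,0,0,0,0,-0.1,0.035],[0.004,0,0,0,0,0,0.03],[0.004,0,0,0,0,0,0.03],[0,0,0,0,0,0,0.03],[0,0,0,0,0,0,0.03]]]'

```text
t: 13.93
tool_pos: [0.5341, 0.1851, 0.0133]
tool_rot: [1.136, 1.258, -1.133]
contact_force: [-0.6, -0.3, 0.2]
opening: 0.0299
```

Run:
```python
from h import *
to(.5345,.186,.0155,6)
```

```text
t 13.93 pos [0.5341 0.1851 0.0133] F [-0.6 -0.3  0.2] op 0.0299
[[-0.001  0.995  0.102]
 [ 0.003  0.102 -0.995]
 [-1.    -0.    -0.003]]
q6 0.1 turn(tool, deg) [-0.2 -0.2  0. ] shift after turn mm [-2.2  0.5 -0.9] before turn mm [-2.2  0.5 -0.9]
```

Raise 2 mm, close, lift to about 0.17.

>>> arm_command --plan '[[[-0.002,0,0,0,0,0,0.03],[0,0,0,0,0,0,0],[0,0,0,0,0,0,0],[0,0,0,0,0,0,0],[0,0,0,0,0,0,0],[0,0,0,0,0,0,0],[0,0,0,0,0,0,0],[-0.01,0,0,0,0,0,0],[-0.02,0,0,0,0,0,0],[-0.025,0,0,0,0,0,0],[-0.025,0,0,0,0,0,0],[-0.025,0,0,0,0,0,0],[-0.025,0,0,0,0,0,0],[0,0,0,0,0,0,0]]]' --squeeze 80

```text
t: 15.1
tool_pos: [0.5322, 0.1842, 0.1525]
tool_rot: [1.133, 1.261, -1.136]
contact_force: [0.7, 0.3, -0.0]
opening: 0.0058
```

Run:
```python
from h import *
snap('side');print(mk('side','spoon_grip'),mk('side','ctray'))
to(.691,-.125,.15,-4)
```

```text
[([0.528, 0.19, 0.154], 0.45)] [([0.693, -0.128, -0.001], 0.78)]
t 15.25 pos [0.5286 0.1834 0.1454] F [ 0.5 -0.1 -1.5] op 0.0056
[[-0.016  0.995  0.102]
 [ 0.     0.102 -0.995]
 [-1.    -0.016 -0.002]]
q6 0.1 turn(tool, deg) [ 9.8 -0.   0.9] shift after turn mm [ -4.6 183.5 296.3] before turn mm [ -7.2 130.1 323.3]
```

>>> arm_command --plan '[[[-0.01,0,0,5,0,0,0],[-0.01,0,0,5,0,0,0],[0,0.015,0.025,0,0,0.4,0],[0,0.015,0.025,0,0,0.4,0],[0,0.015,0.025,0,0,0,0],[0,0.015,0.025,0,0,0,0],[0,0.015,0.025,0,0,0,0],[0,0.015,0.025,0,0,0,0],[0,0.015,0.025,0,0,0,0],[0,0.015,0.025,0,0,0,0],[0,0.015,0.025,0,0,0,0],[0,0.015,0.025,0,0,0,0],[0,0.015,0.02,0,0,0,0],[0,0.01,0.015,0,0,0,0],[0,0,0,0,0,0,0],[0,0,0,0,0,0,0]]]'

```text
t: 16.58
tool_pos: [0.6642, -0.1266, 0.1187]
tool_rot: [1.237, 1.223, -1.316]
contact_force: [-0.0, 0.5, -0.2]
opening: 0.0057
```

Run:
```python
from h import *
to(.692,-.126,.05,-4)
snap('side');print(mk('side','spoon_grip'),mk('side','spoon'))
```

```text
t 16.58 pos [ 0.6642 -0.1266  0.1187] F [-0.   0.5 -0.2] op 0.0057
[[-0.067  0.995 -0.079]
 [ 0.006 -0.078 -0.997]
 [-0.998 -0.067 -0.001]]
q6 -0.21 turn(tool, deg) [-0.5 -0.1  3.9] shift after turn mm [68.7 27.7 -2.6] before turn mm [66.7 32.3 -2.8]
[([0.661, -0.123, 0.12], 0.62)] [([0.666, -0.125, 0.116], 0.47), ([0.68, -0.398, 0.069], 0.35)]
```

>>> arm_command --plan '[[[0,0.008,0,-0.5,0,1.5,0],[0,0.008,-0.002,0,0,1.3,0],[0,0.008,0,0,0,1,0],[0.005,0.002,0,0,0,0,0],[0.01,0,0,0,0,0,0],[0.01,0,0,0,0,0,0],[0.01,0,0,0,0,0,0],[0,0,0,0,0,0,0],[0,0,0,0,0,0,0]]]'

```text
t: 17.48
tool_pos: [0.6901, -0.1189, 0.0796]
tool_rot: [1.257, 1.18, -1.252]
contact_force: [-0.7, -0.2, 0.3]
opening: 0.0061
```

Run:
```python
from h import *
to(.692,-.126,.05,-4)
```

```text
t 17.48 pos [ 0.6901 -0.1189  0.0796] F [-0.7 -0.2  0.3] op 0.0061
[[ 0.002  0.998 -0.062]
 [ 0.002 -0.062 -0.998]
 [-1.     0.002 -0.002]]
q6 -0.22 turn(tool, deg) [ 0.5 -0.1 -0.1] shift after turn mm [29.6  2.4  7. ] before turn mm [29.6  2.3  7.1]
```

>>> arm_command --plan '[[[0.012,0.001,0.003,0,0,0,0],[0.015,0.001,0.003,0,0,0,0],[0.012,0,0,0,0,0,0],[0.009,0,0,0,0,0,0],[0.006,0,0,0,0,0,0],[0,0,0,0,0,0,0],[0,0,0,0,0,0,0]]]'

```text
t: 18.07
tool_pos: [0.6903, -0.1259, 0.0172]
tool_rot: [1.257, 1.183, -1.256]
contact_force: [0.7, -0.1, -0.3]
opening: 0.0058
```

Run:
```python
from h import *
to(.692,-.126,.0095,-4)
```

```text
t 18.07 pos [ 0.6903 -0.1259  0.0172] F [ 0.7 -0.1 -0.3] op 0.0058
[[-0.002  0.998 -0.063]
 [ 0.003 -0.063 -0.998]
 [-1.    -0.002 -0.003]]
q6 -0.23 turn(tool, deg) [ 0.4 -0.2  0.1] shift after turn mm [ 7.7  1.7 -0.1] before turn mm [ 7.7  1.7 -0. ]
```

>>> arm_command --plan '[[[0.004,0.001,0,0,0,0,0],[0.003,0,0,0,0,0,0],[0,0,0,0,0,0,0],[0,0,0,0,0,0,0.03],[0,0,0,0,0,0,0.03],[0,0,0,0,0,0,0.03],[0,0,0,0,0,0,0.03],[-0.01,0,0,0,0,0,0.03],[-0.025,0,0,0,0,0,0.03],[-0.03,0,0,0,0,0,0.03],[-0.03,0,0,0,0,0,0.03],[-0.03,0,0,0,0,0,0.03],[-0.03,0,0,0,0,0,0.04],[0,0,-0.02,0,0,0,0.05],[0,0,-0.03,0,0,0,0.065],[0,0,-0.03,0,0,0,0.065],[0,0,-0.03,0,0,0,0.065],[0,0,-0.03,0,0,0,0.065],[0,0,0,0,0,0,0.065]]]'

```text
t: 19.65
tool_pos: [0.7048, 0.0157, 0.1909]
tool_rot: [1.268, 1.164, -1.246]
contact_force: [-0.4, 0.2, -0.3]
opening: 0.0651
```

Run:
```python
from h import *
st()
for c in('side','top'):
    im=snap(c,c+'4.png');print(c,mk(c,'spoon_grip'),mk(c,'spoon'),mk(c,'lid'),mk(c,'drawer_floor'))
    print(mk(c,'ptray'))
    for n in ['coffee1','tea1']: print(n,[(np.round(w(c,d['at']),3).tolist(),round(d['conf'],2)) for d in mark_of(c,n)])
cv2.imwrite('pics/s4.png',cv2.resize(get_image('top')[100:260,300:480,::-1],None,fx=4,fy=3.7))
```

```text
t 19.65 pos [0.7048 0.0157 0.1909] F [-0.4  0.2 -0.3] op 0.0651
[[ 0.017  0.997 -0.069]
 [ 0.    -0.069 -0.998]
 [-1.     0.017 -0.001]]
side [([0.687, -0.124, 0.012], 0.5)] [([0.689, -0.121, 0.005], 0.45), ([0.444, 0.513, 0.0], 0.28), ([0.494, -0.142, -0.0], 0.15)] [([0.433, -0.428, 0.001], 0.83), ([0.487, -0.102, 0.007], 0.16)] [([0.557, 0.185, 0.012], 0.58)]
[([0.713, 0.144, 0.083], 0.67), ([0.494, -0.143, -0.001], 0.55)]
coffee1 [([0.554, -0.098, 0.01], 0.64), ([0.489, -0.104, 0.006], 0.64), ([0.43, -0.101, 0.004], 0.55), ([0.431, -0.183, 0.008], 0.51)]
tea1 [([0.487, -0.103, 0.007], 0.63), ([0.56, -0.177, 0.001], 0.58), ([0.495, -0.178, 0.004], 0.57)]
top [([0.692, -0.123, 0.016], 0.64), ([0.562, -0.177, 0.008], 0.18)] [([0.692, -0.124, 0.01], 0.49)] [([0.434, -0.428, 0.002], 0.78)] [([0.557, 0.187, 0.013], 0.6)]
[([0.493, -0.139, 0.004], 0.79)]
coffee1 [([0.489, -0.1, 0.004], 0.8), ([0.439, -0.182, 0.006], 0.77), ([0.433, -0.105, 0.006], 0.65), ([0.438, 0.184, 0.075], 0.17)]
tea1 [([0.562, -0.172, 0.01], 0.52), ([0.5, -0.18, 0.004], 0.49), ([0.495, -0.138, 0.001], 0.46)]
```

View pics/s4.png

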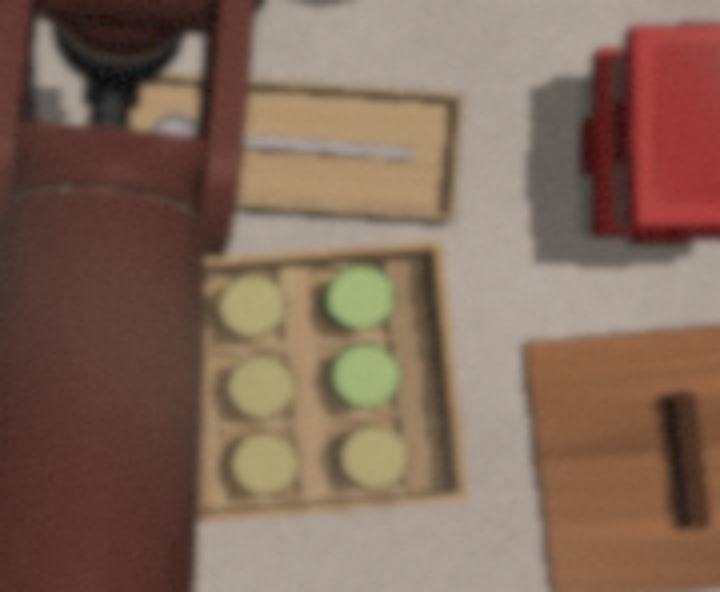

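Run:
```python
from h import *
im=snap('top'); hsv=cv2.cvtColor(im,cv2.COLOR_RGB2HSV)
P=[]
for n in['coffee1','tea1']:
    for d in cut_out('top',n):
        m=d['mask'].astype(np.uint8); v,u=np.nonzero(m); print(n,round(d['conf'],2),m.sum(),u.mean().round(1),v.mean().round(1),hsv[int(v.mean()),int(u.mean())])
for u,v in [(363,182),(365,204),(366,225),(390,180),(391,201),(393,223)]:
    s=hsv[v,u].astype(int); q=np.abs(hsv[v-12:v+13,u-12:u+13].astype(int)-s); 
    m=((q[...,0]<8)&(q[...,1]<30)&(q[...,2]<25)).astype(np.uint8); n,l,_,c=cv2.connectedComponentsWithStats(m); k=l[12,12]
    uc,vc=c[k]+[u-12,v-12]; print(s,_[k][4],(uc,vc),np.round(ray('top',uc,vc,.058),4))
```

```text
coffee1 0.76 255 365.2 225.3 [ 24  86 171]
coffee1 0.7 223 364.3 205.2 [ 24  83 172]
coffee1 0.58 222 361.8 183.4 [ 24  87 173]
coffee1 0.55 269 391.8 224.0 [ 23  85 176]
tea1 0.58 247 388.6 180.7 [ 38  83 181]
tea1 0.56 248 390.0 201.6 [ 37  82 178]
tea1 0.44 418 278.3 122.9 [ 30 130 174]
[ 25  84 176] 232 (np.float64(364.39224137931035), np.float64(181.91810344827587)) [ 0.556  -0.1013  0.058 ]
[ 24  83 170] 298 (np.float64(365.5234899328859), np.float64(202.4295302013423)) [ 0.4964 -0.1045  0.058 ]
[ 23  86 172] 327 (np.float64(369.33639143730886), np.float64(223.83792048929664)) [ 0.4344 -0.1154  0.058 ]
[ 39  85 181] 181 (np.float64(389.9502762430939), np.float64(179.93370165745856)) [ 0.562  -0.1758  0.058 ]
[ 38  83 178] 184 (np.float64(391.2228260869565), np.float64(201.02173913043478)) [ 0.5006 -0.1792  0.058 ]
[ 24  85 175] 227 (np.float64(393.8898678414097), np.float64(222.20264317180616)) [ 0.4392 -0.1867  0.058 ]
```

>>> arm_command --plan '[[[0,0,0,6.8,0,0,0.065],[0,0,0,6.8,0,0,0.065],[0,0,0,6.8,0,0,0.065],[0,0,0,6.8,0,0,0.065],[0,0,0,6.8,0,0,0.065],[0,0,0,6.8,0,0,0.065],[0,0,0,6.8,0,0,0.065],[0,0,0,6.8,0,0,0.065],[0,0,0,6.8,0,0,0.065],[0,0,0,6.8,0,0,0.065],[0,0,0,6.8,0,0,0.065],[0,0,0,6.8,0,0,0.065],[0,0.014,0.023,0,0,0,0.065],[0,0.014,0.023,0,0,0,0.065],[0,0.014,0.023,0,0,0,0.065],[0,0.014,0.023,0,0,0,0.065],[0,0.014,0.023,0,0,0,0.065],[0,0.014,0.023,0,0,0,0.065],[0,0.014,0.023,0,0,0,0.065],[0,0,0,0,0,0,0.065]]]'

```text
t: 22.32
tool_pos: [0.5379, -0.0888, 0.1855]
tool_rot: [2.235, 0.003, -2.2]
contact_force: [-0.1, 0.2, -0.9]
opening: 0.0649
```

Run:
```python
from h import *
to(.555,-.098,.09,95.2)
```

```text
t 22.32 pos [ 0.5379 -0.0888  0.1855] F [-0.1  0.2 -0.9] op 0.0649
[[ 0.016  0.005 -1.   ]
 [-0.003 -1.    -0.005]
 [-1.     0.003 -0.016]]
q6 1.26 turn(tool, deg) [-4.9 -0.9 -0.2] shift after turn mm [ 95.5  10.7 -16.2] before turn mm [ 95.7   9.  -15.5]
```

>>> arm_command --plan '[[[0.015,0,-0.006,-2.5,-0.4,0,0.065],[0.015,0.004,-0.006,-2.4,-0.3,0,0.065],[0.02,0.004,-0.005,0,0,0,0.065],[0.02,0.003,0,0,0,0,0.065],[0.015,0,0,0,0,0,0.065],[0,0,0,0,0,0,0.065],[0,0,0,0,0,0,0.065]]]'

```text
t: 22.9
tool_pos: [0.5601, -0.1005, 0.1022]
tool_rot: [2.186, 0.095, -2.157]
contact_force: [-0.3, -0.3, 0.3]
opening: 0.0651
```

Run:
```python
from h import *
to(.555,-.098,.03,95.2)
```

```text
t 22.9 pos [ 0.5601 -0.1005  0.1022] F [-0.3 -0.3  0.3] op 0.0651
[[ 0.014  0.093 -0.996]
 [-0.005 -0.996 -0.093]
 [-1.     0.006 -0.013]]
q6 1.17 turn(tool, deg) [ 0.1 -0.8 -0.4] shift after turn mm [72.2 -3.   4.8] before turn mm [72.1 -3.4  5.8]
```

>>> arm_command --plan '[[[0,-0.003,0.005,0,-0.8,-0.4,0.065],[0.012,0,0.001,0,0,0,0.065],[0.012,0,0,0,0,0,0.065],[0.012,0,0,0,0,0,0.065],[0,0,0,0,0,0,0.065],[0,0,0,0,0,0,0.065]]]'

```text
t: 23.4
tool_pos: [0.5558, -0.0977, 0.0668]
tool_rot: [2.177, 0.101, -2.169]
contact_force: [0.6, -0.3, 1.0]
opening: 0.0653
```

Run:
```python
from h import *
to(.555,-.098,.03,95.2)
```

```text
t 23.4 pos [ 0.5558 -0.0977  0.0668] F [ 0.6 -0.3  1. ] op 0.0653
[[ 0.004  0.094 -0.996]
 [-0.001 -0.996 -0.094]
 [-1.     0.001 -0.004]]
q6 1.17 turn(tool, deg) [ 0.2 -0.2 -0.1] shift after turn mm [36.8  0.2  0.8] before turn mm [36.8  0.1  0.9]
```

>>> arm_command --plan '[[[0.012,0,0.001,0,-0.1,0,0.065],[0.012,0,0,0,0,0,0.065],[0.009,0,0,0,0,0,0.065],[0.004,0,0,0,0,0,0.065],[0,0,0,0,0,0,0.065],[0,0,0,0,0,0,0.04],[0,0,0,0,0,0,0.04],[0,0,0,0,0,0,0.04],[0,0,0,0,0,0,0.04],[0,0,0,0,0,0,0.04],[-0.01,0,0,0,0,0,0.04],[-0.02,0,0,0,0,0,0.04],[-0.025,0,0,0,0,0,0.04],[-0.025,0,0,0,0,0,0.04],[-0.025,0,0,0,0,0,0.04],[-0.01,0,0,0,0,0,0.04],[0,0,0,0,0,0,0.04]]]' --squeeze 40

```text
t: 24.82
tool_pos: [0.554, -0.0976, 0.149]
tool_rot: [2.175, 0.101, -2.171]
contact_force: [0.2, -0.3, -0.7]
opening: 0.049
```

Run:
```python
from h import *
to(.5316,.1014,.14,3.4)
```

```text
t 24.82 pos [ 0.554  -0.0976  0.149 ] F [ 0.2 -0.3 -0.7] op 0.049
[[ 0.002  0.094 -0.996]
 [-0.001 -0.996 -0.094]
 [-1.     0.001 -0.002]]
q6 1.17 turn(tool, deg) [-88.   -0.   -0.1] shift after turn mm [   9.   -10.5 -200. ] before turn mm [   8.8 -200.2    3.7]
```

>>> arm_command --plan '[[[0,0,0,-7,0,0,0.04],[0,0,0,-7,0,0,0.04],[0,0,0,-7,0,0,0.04],[0,0,0,-7,0,0,0.04],[0,0,0,-7,0,0,0.04],[0,0,0,-7,0,0,0.04],[0,0,0,-7,0,0,0.04],[0,0,0,-7,0,0,0.04],[0,0,0,-7,0,0,0.04],[0,0,0,-7,0,0,0.04],[0,0,0,-7,0,0,0.04],[0,0,0,-7,0,0,0.04],[0,-0.001,-0.029,0,0,0,0.04],[0,-0.001,-0.029,0,0,0,0.04],[0,-0.001,-0.029,0,0,0,0.04],[0,-0.001,-0.029,0,0,0,0.04],[0,-0.001,-0.029,0,0,0,0.04],[0,-0.001,-0.029,0,0,0,0.04],[0,-0.001,-0.02,0,0,0,0.04],[0,0,0,0,0,0,0.04]]]'

```text
t: 26.48
tool_pos: [0.5282, 0.1046, 0.1245]
tool_rot: [1.181, 1.246, -1.21]
contact_force: [-0.4, 0.2, -0.1]
opening: 0.0493
```

Run:
```python
from h import *
to(.5316,.1014,.11,3.4)
```

```text
t 26.48 pos [0.5282 0.1046 0.1245] F [-0.4  0.2 -0.1] op 0.0493
[[-0.029  0.999  0.025]
 [ 0.005  0.025 -1.   ]
 [-1.    -0.029 -0.006]]
q6 0.03 turn(tool, deg) [-2.  -0.4  1.7] shift after turn mm [14.5  3.2  3.4] before turn mm [14.4  3.7  3.4]
```

>>> arm_command --plan '[[[0,0.003,0.003,-2,-0.4,0.9,0.04],[0,0,0,0,0,0.8,0.04],[0.012,0,0,0,0,0,0.04],[0.012,0,0,0,0,0,0.04],[0.012,0,0,0,0,0,0.04],[0.012,0,0,0,0,0,0.04],[0.01,0,0,0,0,0,0.04],[0,0,0,0,0,0,0.04],[0,0,0,0,0,0,0.04]]]'

```text
t: 27.23
tool_pos: [0.5262, 0.0991, 0.0527]
tool_rot: [1.161, 1.242, -1.175]
contact_force: [0.3, -0.8, -0.4]
opening: 0.0491
```

Run:
```python
from h import *
to(.5316,.1014,.037,3.4)
```

```text
t 27.23 pos [0.5262 0.0991 0.0527] F [ 0.3 -0.8 -0.4] op 0.0491
[[-0.01   0.998  0.057]
 [-0.002  0.057 -0.998]
 [-1.    -0.01   0.001]]
q6 -0.01 turn(tool, deg) [-0.1  0.1  0.6] shift after turn mm [15.7  5.5 -2. ] before turn mm [15.6  5.7 -2. ]
```

>>> arm_command --plan '[[[0.006,0.004,-0.002,0,0,0.6,0.04],[0.006,0.001,0,0,0,0,0.04],[0.004,0,0,0,0,0,0.04],[0,0,0,0,0,0,0.04],[0,0,0,0,0,0,0.065],[0,0,0,0,0,0,0.065],[0,0,0,0,0,0,0.065],[0,0,0,0,0,0,0.065],[-0.01,0,0,0,0,0,0.065],[-0.02,0,0,0,0,0,0.065],[-0.03,0,0,0,0,0,0.065],[-0.03,0,0,0,0,0,0.065],[-0.03,0,0,0,0,0,0.065]]]'

```text
t: 28.32
tool_pos: [0.5275, 0.1015, 0.1557]
tool_rot: [1.161, 1.242, -1.175]
contact_force: [-0.1, 0.1, 0.6]
opening: 0.0656
```

>>> arm_command --plan '[[[0,0,0,6.9,0,0,0.065],[0,0,0,6.9,0,0,0.065],[0,0,0,6.9,0,0,0.065],[0,0,0,6.9,0,0,0.065],[0,0,0,6.9,0,0,0.065],[0,0,0,6.9,0,0,0.065],[0,0,0,6.9,0,0,0.065],[0,0,0,6.9,0,0,0.065],[0,0,0,6.9,0,0,0.065],[0,0,0,6.9,0,0,0.065],[0,0,0,6.9,0,0,0.065],[0,0,0,6.9,0,0,0.065],[0,0.028,0.008,0,0,0,0.065],[0,0.028,0.008,0,0,0,0.065],[0,0.028,0.008,0,0,0,0.065],[0,0.028,0.008,0,0,0,0.065],[0,0.028,0.008,0,0,0,0.065],[0,0.028,0.008,0,0,0,0.065],[0,0.02,0.005,0,0,0,0.065],[0,0,0,0,0,0,0.065]]]'

```text
t: 29.98
tool_pos: [0.5079, -0.0974, 0.1937]
tool_rot: [2.195, 0.135, -2.109]
contact_force: [-0.3, -0.5, -0.4]
opening: 0.0654
```

Run:
```python
from h import *
to(.4925,-.1015,.09,95.2)
snap('side'); print([(np.round(w('side',d['at']),3).tolist(),round(d['conf'],2)) for d in mark_of('side','coffee1')], mk('side','drawer_floor'))
```

```text
t 29.98 pos [ 0.5079 -0.0974  0.1937] F [-0.3 -0.5 -0.4] op 0.0654
[[ 0.04   0.129 -0.991]
 [-0.002 -0.992 -0.13 ]
 [-0.999  0.007 -0.04 ]]
q6 1.1 turn(tool, deg) [ 2.2 -2.3 -0.4] shift after turn mm [103.7   2.7  15.7] before turn mm [103.    1.3  19.9]
[([0.431, -0.182, 0.009], 0.73), ([0.53, 0.105, 0.012], 0.58), ([0.431, -0.101, 0.007], 0.44), ([0.487, -0.104, 0.007], 0.44), ([0.298, 0.339, -0.002], 0.37)] [([0.559, 0.184, 0.016], 0.96)]
```

>>> arm_command --plan '[[[0.02,0.001,0.006,2.2,-1,-0.2,0.065],[0.02,0.001,0.005,0,-0.8,-0.2,0.065],[0.02,0,0.004,0,-0.5,0,0.065],[0.015,0,0.001,0,0,0,0.065],[0.008,0,0,0,0,0,0.065],[0,0,0,0,0,0,0.065],[0,0,0,0,0,0,0.065]]]'

```text
t: 30.72
tool_pos: [0.4942, -0.0903, 0.1057]
tool_rot: [2.166, 0.123, -2.171]
contact_force: [0.4, 0.5, 0.4]
opening: 0.0651
```

Run:
```python
from h import *
to(.4925,-.1015,.067,95.2)
```

```text
t 30.72 pos [ 0.4942 -0.0903  0.1057] F [0.4 0.5 0.4] op 0.0651
[[-0.002  0.108 -0.994]
 [ 0.005 -0.994 -0.108]
 [-1.    -0.005  0.002]]
q6 1.13 turn(tool, deg) [1.  0.1 0.3] shift after turn mm [38.7 11.   2.7] before turn mm [38.6 11.1  2.8]
```

>>> arm_command --plan '[[[0,0.006,0.001,1,0,0,0.065],[0,0.005,0.001,0,0,0,0.065],[0.012,0,0,0,0,0,0.065],[0.012,0,0,0,0,0,0.065],[0.012,0,0,0,0,0,0.065],[0,0,0,0,0,0,0.065],[0,0,0,0,0,0,0.065]]]'

```text
t: 31.3
tool_pos: [0.4961, -0.1033, 0.07]
tool_rot: [2.182, 0.1, -2.172]
contact_force: [0.4, 0.9, 0.7]
opening: 0.065
```

Run:
```python
from h import *
to(.4925,-.1015,.03,95.2)
```

```text
t 31.3 pos [ 0.4961 -0.1033  0.07  ] F [0.4 0.9 0.7] op 0.065
[[ 0.004  0.089 -0.996]
 [ 0.003 -0.996 -0.089]
 [-1.    -0.002 -0.005]]
q6 1.13 turn(tool, deg) [-0.1 -0.3  0.1] shift after turn mm [40.  -2.1  3.5] before turn mm [40.  -2.   3.6]
```

Then descend, grip, lift.

>>> arm_command --plan '[[[0.012,-0.001,0.003,0,-0.1,0,0.065],[0.012,0,0,0,0,0,0.065],[0.01,0,0,0,0,0,0.065],[0.005,0,0,0,0,0,0.065],[0,0,0,0,0,0,0.065],[0,0,0,0,0,0,0.04],[0,0,0,0,0,0,0.04],[0,0,0,0,0,0,0.04],[0,0,0,0,0,0,0.04],[0,0,0,0,0,0,0.04],[-0.01,0,0,0,0,0,0.04],[-0.02,0,0,0,0,0,0.04],[-0.025,0,0,0,0,0,0.04],[-0.025,0,0,0,0,0,0.04],[-0.025,0,0,0,0,0,0.04],[-0.01,0,0,0,0,0,0.04],[0,0,0,0,0,0,0.04]]]'

```text
t: 32.72
tool_pos: [0.4925, -0.1027, 0.1524]
tool_rot: [2.182, 0.099, -2.171]
contact_force: [-0.3, 1.0, -0.8]
opening: 0.0489
```

Run:
```python
from h import *
to(.5282,.1573,.14,3.4)
```

```text
t 32.72 pos [ 0.4925 -0.1027  0.1524] F [-0.3  1.  -0.8] op 0.0489
[[ 0.005  0.089 -0.996]
 [ 0.002 -0.996 -0.089]
 [-1.    -0.001 -0.005]]
q6 1.13 turn(tool, deg) [-88.3  -0.3  -0.2] shift after turn mm [  12.4   51.1 -257.4] before turn mm [  13.  -255.7  -58.8]
```

>>> arm_command --plan '[[[0,0,0,-7.1,0,0,0.04],[0,0,0,-7.1,0,0,0.04],[0,0,0,-7.1,0,0,0.04],[0,0,0,-7.1,0,0,0.04],[0,0,0,-7.1,0,0,0.04],[0,0,0,-7.1,0,0,0.04],[0,0,0,-7.1,0,0,0.04],[0,0,0,-7.1,0,0,0.04],[0,0,0,-7.1,0,0,0.04],[0,0,0,-7.1,0,0,0.04],[0,0,0,-7.1,0,0,0.04],[0,0,0,-7.1,0,0,0.04],[0,0.007,-0.034,0,0,0,0.04],[0,0.007,-0.034,0,0,0,0.04],[0,0.007,-0.034,0,0,0,0.04],[0,0.007,-0.034,0,0,0,0.04],[0,0.007,-0.034,0,0,0,0.04],[0,0.007,-0.034,0,0,0,0.04],[0,0.007,-0.03,0,0,0,0.04],[0,0,-0.01,0,0,0,0.04]]]'

```text
t: 34.38
tool_pos: [0.5246, 0.1517, 0.1282]
tool_rot: [1.189, 1.241, -1.209]
contact_force: [0.3, 0.4, -0.8]
opening: 0.0491
```

>>> arm_command --plan '[[[0,0,0,0,0,0,0.04],[0,0,0,0,0,0,0.04]]]'

```text
t: 34.55
tool_pos: [0.5229, 0.1536, 0.1255]
tool_rot: [1.182, 1.246, -1.21]
contact_force: [-0.6, -0.7, -1.2]
opening: 0.0489
```

Run:
```python
from h import *
to(.5282,.1585,.037,3.4)
```

```text
t 34.55 pos [0.5229 0.1536 0.1255] F [-0.6 -0.7 -1.2] op 0.0489
[[-0.029  0.999  0.024]
 [ 0.006  0.024 -1.   ]
 [-1.    -0.029 -0.007]]
q6 0.12 turn(tool, deg) [-2.  -0.4  1.6] shift after turn mm [88.5  5.6 -4.5] before turn mm [88.3  8.  -4.1]
```

>>> arm_command --plan '[[[0,0.006,-0.002,-1.6,-0.3,1,0.04],[0,0.004,-0.003,0,0,0.9,0.04],[0.012,0.001,0,0,0,0.1,0.04],[0.012,0,0,0,0,0.1,0.04],[0.012,0,0,0,0,0,0.04],[0.012,0,0,0,0,0,0.04],[0.01,0,0,0,0,0,0.04],[0,0,0,0,0,0,0.04],[0,0,0,0,0,0,0.04]]]'

```text
t: 35.3
tool_pos: [0.5363, 0.1517, 0.0628]
tool_rot: [1.183, 1.219, -1.165]
contact_force: [-0.1, 0.2, -0.0]
opening: 0.0493
```

Run:
```python
from h import *
to(.5282,.1585,.037,3.4)
```

```text
t 35.3 pos [0.5363 0.1517 0.0628] F [-0.1  0.2 -0. ] op 0.0493
[[ 0.015  0.999  0.045]
 [-0.     0.045 -0.999]
 [-1.     0.015  0.001]]
q6 0.1 turn(tool, deg) [-0.8  0.  -0.8] shift after turn mm [25.8 -7.7 -7.3] before turn mm [25.7 -8.1 -7.2]
```

>>> arm_command --plan '[[[0,-0.004,-0.004,-0.8,0,-0.5,0.04],[0,-0.004,-0.004,0,0,-0.3,0.04],[0.01,0,0,0,0,0,0.04],[0.006,0,0,0,0,0,0.04],[0,0,0,0,0,0,0.04]]]'

```text
t: 35.72
tool_pos: [0.5283, 0.1603, 0.0471]
tool_rot: [1.165, 1.235, -1.163]
contact_force: [0.3, 0.0, -1.2]
opening: 0.0491
```

Run:
```python
from h import *
to(.5282,.1585,.037,3.4)
```

```text
t 35.72 pos [0.5283 0.1603 0.0471] F [ 0.3  0.  -1.2] op 0.0491
[[ 0.003  0.998  0.061]
 [-0.001  0.061 -0.998]
 [-1.     0.003  0.001]]
q6 0.1 turn(tool, deg) [ 0.1  0.  -0.1] shift after turn mm [10.1 -0.2  1.8] before turn mm [10.1 -0.2  1.8]
```

>>> arm_command --plan '[[[0.005,0,0.001,0,0,0,0.04],[0.004,0,0,0,0,0,0.04],[0.001,0,0,0,0,0,0.04],[0,0,0,0,0,0,0.065],[0,0,0,0,0,0,0.065],[0,0,0,0,0,0,0.065],[0,0,0,0,0,0,0.065],[-0.01,0,0,0,0,0,0.065],[-0.02,0,0,0,0,0,0.065],[-0.03,0,0,0,0,0,0.065],[-0.03,0,0,0,0,0,0.065],[-0.02,0,0,0,0,0,0.065],[0,0,0,0,0,0,0.065]]]'

```text
t: 36.8
tool_pos: [0.5273, 0.159, 0.1527]
tool_rot: [1.163, 1.236, -1.164]
contact_force: [0.7, 0.6, 0.7]
opening: 0.0652
```

>>> arm_command --plan '[[[0,0,0,7.1,0,0,0.065],[0,0,0,7.1,0,0,0.065],[0,0,0,7.1,0,0,0.065],[0,0,0,7.1,0,0,0.065],[0,0,0,7.1,0,0,0.065],[0,0,0,7.1,0,0,0.065],[0,0,0,7.1,0,0,0.065],[0,0,0,7.1,0,0,0.065],[0,0,0,7.1,0,0,0.065],[0,0,0,7.1,0,0,0.065],[0,0,0,7.1,0,0,0.065],[0,0,0,7.1,0,0,0.065],[0,0.035,0.016,0,0,0,0.065],[0,0.035,0.016,0,0,0,0.065],[0,0.035,0.016,0,0,0,0.065],[0,0.035,0.016,0,0,0,0.065],[0,0.035,0.016,0,0,0,0.065],[0,0.035,0.016,0,0,0,0.065],[0,0.025,0.012,0,0,0,0.065],[0,0.01,0.003,0,0,0,0.065]]]'

```text
t: 38.47
tool_pos: [0.4422, -0.1043, 0.151]
tool_rot: [2.157, 0.141, -2.15]
contact_force: [-0.1, 0.1, -0.0]
opening: 0.0651
```

>>> arm_command --plan '[[[0,0,0,0,0,0,0.065],[0,0,0,0,0,0,0.065]]]'

```text
t: 38.63
tool_pos: [0.4411, -0.1066, 0.1506]
tool_rot: [2.16, 0.135, -2.153]
contact_force: [0.5, 0.2, 0.8]
opening: 0.0651
```

Run:
```python
from h import *
to(.4315,-.105,.067,95.2)
snap('side'); print([(np.round(w('side',d['at']),3).tolist(),round(d['conf'],2)) for d in mark_of('side','coffee1')])
```

```text
t 38.63 pos [ 0.4411 -0.1066  0.1506] F [0.5 0.2 0.8] op 0.0651
[[ 0.003  0.125 -0.992]
 [-0.    -0.992 -0.125]
 [-1.     0.001 -0.003]]
q6 1.04 turn(tool, deg) [ 2.  -0.2 -0. ] shift after turn mm [83.6 -2.5  9.4] before turn mm [83.6 -2.9  9.6]
[([0.524, 0.159, 0.014], 0.81), ([0.534, 0.102, 0.016], 0.73), ([0.432, -0.107, 0.004], 0.62), ([0.431, -0.184, 0.011], 0.41)]
```

>>> arm_command --plan '[[[0,-0.001,0.005,1.9,0,0,0.065],[0,-0.001,0.004,0,0,0,0.065],[0.015,0,0,0,0,0,0.065],[0.015,0,0,0,0,0,0.065],[0.015,0,0,0,0,0,0.065],[0.015,0,0,0,0,0,0.065],[0.012,0,0,0,0,0,0.065],[0,0,0,0,0,0,0.065],[0,0,0,0,0,0,0.065]]]'

```text
t: 39.48
tool_pos: [0.4353, -0.0957, 0.0771]
tool_rot: [2.17, 0.125, -2.155]
contact_force: [0.3, 0.1, 0.0]
opening: 0.0652
```

Run:
```python
from h import *
to(.432,-.106,.03,95.2)
```

```text
t 39.48 pos [ 0.4353 -0.0957  0.0771] F [0.3 0.1 0. ] op 0.0652
[[ 0.007  0.115 -0.993]
 [ 0.001 -0.993 -0.115]
 [-1.    -0.    -0.007]]
q6 1.07 turn(tool, deg) [ 1.4 -0.4  0. ] shift after turn mm [47.1 10.   4.2] before turn mm [47.   9.9  4.7]
```

>>> arm_command --plan '[[[0,0.006,0.002,0.8,-0.2,0,0.065],[0,0.005,0.002,0.4,-0.1,0,0.065],[0.004,0,0,0,0,0,0.065],[0,0,0,0,0,0,0.065],[0,0,0,0,0,0,0.065]]]'

```text
t: 39.9
tool_pos: [0.4345, -0.108, 0.0761]
tool_rot: [2.178, 0.101, -2.166]
contact_force: [-0.0, -0.6, -0.9]
opening: 0.0651
```

Run:
```python
from h import *
to(.432,-.106,.03,95.2)
```

```text
t 39.9 pos [ 0.4345 -0.108   0.0761] F [-0.  -0.6 -0.9] op 0.0651
[[ 0.006  0.095 -0.996]
 [-0.002 -0.996 -0.095]
 [-1.     0.002 -0.006]]
q6 1.07 turn(tool, deg) [ 0.2 -0.3 -0.1] shift after turn mm [46.1 -2.2  2.3] before turn mm [46.1 -2.4  2.6]
```

>>> arm_command --plan '[[[0.012,-0.002,0.002,0,-0.1,0,0.065],[0.012,0,0,0,0,0,0.065],[0.012,0,0,0,0,0,0.065],[0.008,0,0,0,0,0,0.065],[0.001,0,0,0,0,0,0.065],[0,0,0,0,0,0,0.04],[0,0,0,0,0,0,0.04],[0,0,0,0,0,0,0.04],[0,0,0,0,0,0,0.04],[0,0,0,0,0,0,0.04],[-0.01,0,0,0,0,0,0.04],[-0.02,0,0,0,0,0,0.04],[-0.025,0,0,0,0,0,0.04],[-0.025,0,0,0,0,0,0.04],[-0.025,0,0,0,0,0,0.04],[-0.01,0,0,0,0,0,0.04],[0,0,0,0,0,0,0.04]]]'

```text
t: 41.32
tool_pos: [0.4316, -0.1059, 0.1527]
tool_rot: [2.18, 0.098, -2.163]
contact_force: [0.4, -0.3, -0.6]
opening: 0.0486
```

Run:
```python
from h import *
to(.525,.216,.13,3.4)
```

```text
t 41.32 pos [ 0.4316 -0.1059  0.1527] F [ 0.4 -0.3 -0.6] op 0.0486
[[ 0.008  0.094 -0.996]
 [-0.003 -0.996 -0.094]
 [-1.     0.004 -0.007]]
q6 1.07 turn(tool, deg) [-88.   -0.2  -0.5] shift after turn mm [  22.7  112.3 -315.7] before turn mm [  22.4 -311.8 -123. ]
```

>>> arm_command --plan '[[[0,0,0,-7.1,0,0,0.04],[0,0,0,-7.1,0,0,0.04],[0,0,0,-7.1,0,0,0.04],[0,0,0,-7.1,0,0,0.04],[0,0,0,-7.1,0,0,0.04],[0,0,0,-7.1,0,0,0.04],[0,0,0,-7.1,0,0,0.04],[0,0,0,-7.1,0,0,0.04],[0,0,0,-7.1,0,0,0.04],[0,0,0,-7.1,0,0,0.04],[0,0,0,-7.1,0,0,0.04],[0,0,0,-7.1,0,0,0.04],[0,0.013,-0.037,0,0,0,0.04],[0,0.013,-0.037,0,0,0,0.04],[0,0.013,-0.037,0,0,0,0.04],[0,0.013,-0.037,0,0,0,0.04],[0,0.013,-0.037,0,0,0,0.04],[0,0.013,-0.037,0,0,0,0.04],[0,0.013,-0.037,0,0,0,0.04],[0,0.013,-0.03,0,0,0,0.04]]]'

```text
t: 42.98
tool_pos: [0.5184, 0.1941, 0.1275]
tool_rot: [1.186, 1.232, -1.21]
contact_force: [0.1, -0.2, -0.2]
opening: 0.049
```

>>> arm_command --plan '[[[0,0,-0.01,0,0,0,0.04],[0,0,0,0,0,0,0.04],[0,0,0,0,0,0,0.04]]]'

```text
t: 43.23
tool_pos: [0.5169, 0.2094, 0.1232]
tool_rot: [1.177, 1.24, -1.208]
contact_force: [-0.1, 0.3, -1.8]
opening: 0.0491
```

Run:
```python
from h import *
to(.525,.216,.037,3.4)
```

```text
t 43.23 pos [0.5169 0.2094 0.1232] F [-0.1  0.3 -1.8] op 0.0491
[[-0.025  0.999  0.026]
 [-0.001  0.026 -1.   ]
 [-1.    -0.025  0.   ]]
q6 0.22 turn(tool, deg) [-1.9 -0.   1.4] shift after turn mm [86.2  8.5 -6.1] before turn mm [86.  10.5 -6.4]
```

>>> arm_command --plan '[[[0,0.004,-0.006,-1.6,0,0.7,0.04],[0,0.002,-0.006,0,0,0.6,0.04],[0.012,0,0,0,0,0,0.04],[0.012,0,0,0,0,0,0.04],[0.012,0,0,0,0,0,0.04],[0.008,0,0,0,0,0,0.04],[0,0,0,0,0,0,0.04],[0,0,0,0,0,0,0.04]]]'

```text
t: 43.9
tool_pos: [0.52, 0.2155, 0.0712]
tool_rot: [1.168, 1.234, -1.178]
contact_force: [-0.4, 0.0, 0.3]
opening: 0.0494
```

Run:
```python
from h import *
to(.525,.216,.037,3.4)
```

```text
t 43.9 pos [0.52   0.2155 0.0712] F [-0.4  0.   0.3] op 0.0494
[[-0.005  0.999  0.049]
 [-0.003  0.049 -0.999]
 [-1.    -0.005  0.002]]
q6 0.21 turn(tool, deg) [-0.6  0.1  0.3] shift after turn mm [34.2  5.  -0.2] before turn mm [34.2  5.2 -0.3]
```

>>> arm_command --plan '[[[0.012,0.004,0,-0.4,0,0.3,0.04],[0.01,0.001,0,0,0,0,0.04],[0.008,0,0,0,0,0,0.04],[0.004,0,0,0,0,0,0.04],[0,0,0,0,0,0,0.04]]]'

```text
t: 44.32
tool_pos: [0.5256, 0.2154, 0.0356]
tool_rot: [1.167, 1.233, -1.169]
contact_force: [0.3, -0.2, -0.1]
opening: 0.0491
```

Run:
```python
from h import *
to(.525,.216,.037,3.4)
```

```text
t 44.32 pos [0.5256 0.2154 0.0356] F [ 0.3 -0.2 -0.1] op 0.0491
[[ 0.001  0.998  0.055]
 [-0.002  0.055 -0.998]
 [-1.     0.     0.002]]
q6 0.2 turn(tool, deg) [-0.2  0.1 -0. ] shift after turn mm [-1.4 -0.6 -0.6] before turn mm [-1.4 -0.6 -0.6]
```

>>> arm_command --plan '[[[0,0,0,0,0,0,0.04],[0,0,0,0,0,0,0.065],[0,0,0,0,0,0,0.065],[0,0,0,0,0,0,0.065],[0,0,0,0,0,0,0.065],[-0.01,0,0,0,0,0,0.065],[-0.02,0,0,0,0,0,0.065],[-0.03,0,0,0,0,0,0.065],[-0.03,0,0,0,0,0,0.065],[-0.02,0,0,0,0,0,0.065],[0,0,0,0,0,0,0.065],[0,0,0,7.1,0,0,0.065],[0,0,0,7.1,0,0,0.065],[0,0,0,7.1,0,0,0.065],[0,0,0,7.1,0,0,0.065],[0,0,0,7.1,0,0,0.065],[0,0,0,7.1,0,0,0.065]]]'

```text
t: 45.73
tool_pos: [0.5266, 0.2163, 0.1587]
tool_rot: [1.709, 0.789, -1.694]
contact_force: [0.1, -0.2, -0.3]
opening: 0.0651
```

>>> arm_command --plan '[[[0,0,0,7.1,0,0,0.065],[0,0,0,7.1,0,0,0.065],[0,0,0,7.1,0,0,0.065],[0,0,0,7.1,0,0,0.065],[0,0,0,7.1,0,0,0.065],[0,0,0,7.1,0,0,0.065],[0,0.034,0.012,0,0,0,0.065],[0,0.034,0.012,0,0,0,0.065],[0,0.034,0.012,0,0,0,0.065],[0,0.034,0.012,0,0,0,0.065],[0,0.034,0.012,0,0,0,0.065],[0,0.034,0.012,0,0,0,0.065],[0,0.034,0.012,0,0,0,0.065],[0,0.034,0.012,0,0,0,0.065],[0,0.034,0.012,0,0,0,0.065],[0,0.034,0.012,0,0,0,0.065],[0,0.034,0.012,0,0,0,0.065],[0,0.005,0,0,0,0,0.065],[0,0,0,0,0,0,0.065],[0,0,0,0,0,0,0.065]]]'

```text
t: 47.4
tool_pos: [0.4309, -0.1912, 0.1519]
tool_rot: [2.164, 0.128, -2.154]
contact_force: [-0.2, 0.4, 1.0]
opening: 0.065
```

Run:
```python
from h import *
to(.4375,-.1855,.067,95.2)
snap('side'); print([(np.round(w('side',d['at']),3).tolist(),round(d['conf'],2)) for d in mark_of('side','coffee1')])
```

```text
t 47.4 pos [ 0.4309 -0.1912  0.1519] F [-0.2  0.4  1. ] op 0.065
[[ 0.004  0.12  -0.993]
 [-0.001 -0.993 -0.12 ]
 [-1.     0.001 -0.004]]
q6 0.87 turn(tool, deg) [ 1.7 -0.2 -0.1] shift after turn mm [84.9 -5.1 -7. ] before turn mm [84.9 -5.  -6.8]
[([0.432, -0.183, 0.007], 0.68), ([0.526, 0.156, 0.014], 0.62), ([0.524, 0.214, 0.011], 0.52), ([0.528, 0.098, 0.014], 0.43)]
```

>>> arm_command --plan '[[[0,0,-0.003,1.2,0,0,0.065],[0,0,-0.002,1,0,0,0.065],[0.015,0,0,0,0,0,0.065],[0.015,0,0,0,0,0,0.065],[0.015,0,0,0,0,0,0.065],[0.015,0,0,0,0,0,0.065],[0.012,0,0,0,0,0,0.065],[0,0,0,0,0,0,0.065],[0,0,0,0,0,0,0.065]]]'

```text
t: 48.25
tool_pos: [0.4413, -0.1788, 0.0782]
tool_rot: [2.178, 0.107, -2.162]
contact_force: [-0.8, -0.3, 0.8]
opening: 0.0651
```

Run:
```python
from h import *
to(.435,-.1845,.03,95.2)
```

```text
t 48.25 pos [ 0.4413 -0.1788  0.0782] F [-0.8 -0.3  0.8] op 0.0651
[[ 0.007  0.099 -0.995]
 [-0.    -0.995 -0.099]
 [-1.     0.001 -0.007]]
q6 0.93 turn(tool, deg) [ 0.5 -0.4 -0.1] shift after turn mm [48.2  5.1  6.8] before turn mm [48.2  5.   7.2]
```

>>> arm_command --plan '[[[0,0.003,0.004,0.4,-0.2,0,0.065],[0,0.002,0.003,0,0,0,0.065],[0.012,0,0,0,0,0,0.065],[0,0,0,0,0,0,0.065],[0,0,0,0,0,0,0.065]]]'

```text
t: 48.67
tool_pos: [0.4365, -0.1848, 0.0686]
tool_rot: [2.18, 0.098, -2.163]
contact_force: [-0.4, -1.0, 1.0]
opening: 0.0651
```

Run:
```python
from h import *
to(.435,-.1845,.03,95.2)
```

```text
t 48.67 pos [ 0.4365 -0.1848  0.0686] F [-0.4 -1.   1. ] op 0.0651
[[ 0.008  0.094 -0.996]
 [-0.003 -0.996 -0.094]
 [-1.     0.004 -0.008]]
q6 0.92 turn(tool, deg) [ 0.2 -0.5 -0.2] shift after turn mm [38.6 -0.4  1.5] before turn mm [38.6 -0.6  1.8]
```

>>> arm_command --plan '[[[0.012,0,0.001,0,-0.1,0,0.065],[0.012,0,0,0,0,0,0.065],[0.01,0,0,0,0,0,0.065],[0.004,0,0,0,0,0,0.065],[0,0,0,0,0,0,0.065],[0,0,0,0,0,0,0.04],[0,0,0,0,0,0,0.04],[0,0,0,0,0,0,0.04],[0,0,0,0,0,0,0.04],[0,0,0,0,0,0,0.04],[-0.01,0,0,0,0,0,0.04],[-0.02,0,0,0,0,0,0.04],[-0.025,0,0,0,0,0,0.04],[-0.025,0,0,0,0,0,0.04],[-0.025,0,0,0,0,0,0.04],[-0.01,0,0,0,0,0,0.04],[0,0,0,0,0,0,0.04]]]'

```text
t: 50.08
tool_pos: [0.4345, -0.1847, 0.1511]
tool_rot: [2.18, 0.096, -2.163]
contact_force: [-0.6, -0.5, -0.0]
opening: 0.0488
```

Run:
```python
from h import *
to(.5216,.273,.13,3.4)
```

```text
t 50.08 pos [ 0.4345 -0.1847  0.1511] F [-0.6 -0.5 -0. ] op 0.0488
[[ 0.008  0.093 -0.996]
 [-0.004 -0.996 -0.093]
 [-1.     0.005 -0.007]]
q6 0.92 turn(tool, deg) [-88.1  -0.1  -0.5] shift after turn mm [  21.1  114.1 -451.8] before turn mm [  19.8 -447.8 -129.1]
```

>>> arm_command --plan '[[[0,0,0,-7.1,0,0,0.04],[0,0,0,-7.1,0,0,0.04],[0,0,0,-7.1,0,0,0.04],[0,0,0,-7.1,0,0,0.04],[0,0,0,-7.1,0,0,0.04],[0,0,0,-7.1,0,0,0.04],[0,0,0,-7.1,0,0,0.04],[0,0,0,-7.1,0,0,0.04],[0,0,0,-7.1,0,0,0.04],[0,0,0,-7.1,0,0,0.04],[0,0,0,-7.1,0,0,0.04],[0,0,0,-7.1,0,0,0.04]]]'

```text
t: 51.08
tool_pos: [0.4286, -0.1811, 0.1378]
tool_rot: [1.189, 1.229, -1.191]
contact_force: [0.4, 0.5, 0.0]
opening: 0.0489
```

>>> arm_command --plan '[[[0,0.009,-0.036,0,0,0,0.04],[0,0.009,-0.036,0,0,0,0.04],[0,0.009,-0.036,0,0,0,0.04],[0,0.009,-0.036,0,0,0,0.04],[0,0.009,-0.036,0,0,0,0.04],[0,0.009,-0.036,0,0,0,0.04],[0,0.009,-0.036,0,0,0,0.04],[0,0.009,-0.036,0,0,0,0.04],[0,0.009,-0.036,0,0,0,0.04],[0,0.009,-0.036,0,0,0,0.04],[0,0.009,-0.036,0,0,0,0.04],[0,0.005,-0.02,0,0,0,0.04],[0,0,-0.01,0,0,0,0.04],[0,0,0,0,0,0,0.04],[0,0,0,0,0,0,0.04]]]'

```text
t: 52.33
tool_pos: [0.5128, 0.2658, 0.1168]
tool_rot: [1.175, 1.246, -1.212]
contact_force: [0.2, -0.7, -0.2]
opening: 0.049
```

Run:
```python
from h import *
to(.5216,.273,.037,3.4)
```

```text
t 52.33 pos [0.5128 0.2658 0.1168] F [ 0.2 -0.7 -0.2] op 0.049
[[-0.031  0.999  0.027]
 [ 0.001  0.027 -1.   ]
 [-1.    -0.031 -0.002]]
q6 0.31 turn(tool, deg) [-1.9 -0.1  1.8] shift after turn mm [79.8  9.2 -6.7] before turn mm [79.5 11.5 -6.9]
```

>>> arm_command --plan '[[[0,0.005,-0.006,-1.6,0,0.9,0.04],[0,0.003,-0.006,-0.3,0,0.8,0.04],[0.012,0,0,0,0,0,0.04],[0.012,0,0,0,0,0,0.04],[0.012,0,0,0,0,0,0.04],[0,0,0,0,0,0,0.04],[0,0,0,0,0,0,0.04]]]'

```text
t: 52.92
tool_pos: [0.5199, 0.2727, 0.0749]
tool_rot: [1.167, 1.236, -1.169]
contact_force: [-0.4, 0.3, 0.4]
opening: 0.0489
```

Run:
```python
from h import *
to(.5216,.273,.037,3.4)
```

```text
t 52.92 pos [0.5199 0.2727 0.0749] F [-0.4  0.3  0.4] op 0.0489
[[-0.002  0.998  0.056]
 [-0.     0.056 -0.998]
 [-1.    -0.002  0.   ]]
q6 0.3 turn(tool, deg) [-0.2  0.   0.1] shift after turn mm [37.9  1.7 -0.2] before turn mm [37.9  1.8 -0.2]
```

>>> arm_command --plan '[[[0.012,0.002,0,0,0,0,0.04],[0.012,0,0,0,0,0,0.04],[0.009,0,0,0,0,0,0.04],[0.004,0,0,0,0,0,0.04],[0,0,0,0,0,0,0.04],[0,0,0,0,0,0,0.065],[0,0,0,0,0,0,0.065],[0,0,0,0,0,0,0.065],[0,0,0,0,0,0,0.065],[-0.01,0,0,0,0,0,0.065],[-0.02,0,0,0,0,0,0.065],[-0.03,0,0,0,0,0,0.065],[-0.03,0,0,0,0,0,0.065],[-0.02,0,0,0,0,0,0.065],[0,0,0,0,0,0,0.065]]]'

```text
t: 54.17
tool_pos: [0.5219, 0.2725, 0.1517]
tool_rot: [1.166, 1.236, -1.169]
contact_force: [0.1, -0.0, -0.2]
opening: 0.065
```

>>> arm_command --plan '[[[0,0,0,7.1,0,0,0.03],[0,0,0,7.1,0,0,0],[0,0,0,7.1,0,0,0],[0,0,0,7.1,0,0,0],[0,0,0,7.1,0,0,0],[0,0,0,7.1,0,0,0],[0,0,0,7.1,0,0,0],[0,0,0,7.1,0,0,0],[0,0,0,7.1,0,0,0],[0,0,0,7.1,0,0,0],[0,0,0,7.1,0,0,0],[0,0,0,7.1,0,0,0],[0,0.017,0.026,0,0,0,0],[0,0.017,0.026,0,0,0,0],[0,0.017,0.026,0,0,0,0],[0,0.017,0.026,0,0,0,0],[0,0.017,0.026,0,0,0,0],[0,0,0,0,0,0,0],[0,0,0,0,0,0,0]]]'

```text
t: 55.75
tool_pos: [0.3958, 0.1692, 0.1493]
tool_rot: [2.161, 0.129, -2.161]
contact_force: [0.5, -0.1, 0.0]
opening: 0.0001
```

Run:
```python
from h import *
to(.40,.179,.061,93.4)
snap('side','s5.png'); print([(np.round(w('side',d['at']),3).tolist(),round(d['conf'],2)) for d in mark_of('side','coffee1')],mk('side','drawer_pull'),mk('side','lid'),mk('side','spoon'))
cv2.imwrite('pics/s5c.png',cv2.resize(get_image('side')[140:310,200:460,::-1],None,fx=3,fy=3))
```

```text
t 55.75 pos [0.3958 0.1692 0.1493] F [ 0.5 -0.1  0. ] op 0.0001
[[ 0.     0.118 -0.993]
 [ 0.    -0.993 -0.118]
 [-1.    -0.    -0.   ]]
q6 1.68 turn(tool, deg) [ 3.4 -0.   0. ] shift after turn mm [88.3 -9.5 -4.8] before turn mm [88.3 -9.2 -5.3]
[([0.527, 0.216, 0.01], 0.72), ([0.519, 0.279, 0.015], 0.72), ([0.533, 0.099, 0.013], 0.64), ([0.524, 0.159, 0.013], 0.55)] [([0.437, 0.182, 0.068], 0.61), ([0.445, 0.511, 0.001], 0.17)] [([0.43, -0.424, 0.002], 0.77), ([0.715, 0.195, -0.006], 0.55)] [([0.689, -0.122, 0.005], 0.63)]
```

View pics/s5c.png

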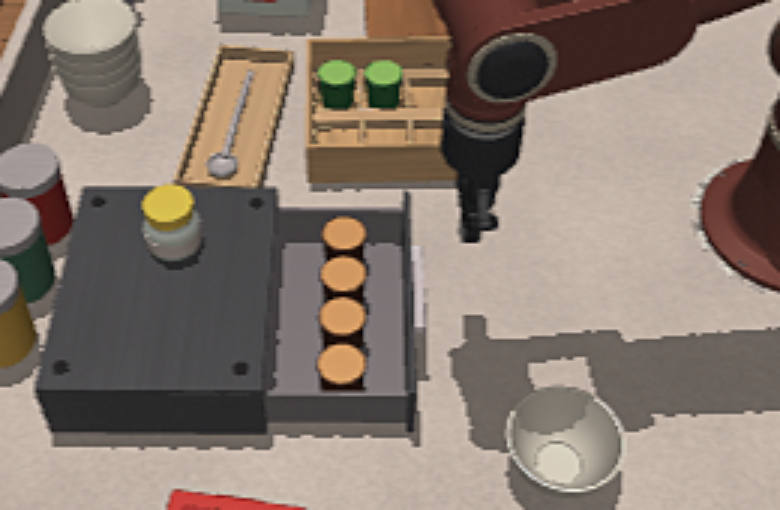

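>>> arm_command --plan '[[[0,0,-0.002,1.7,0,0,0],[0,0,-0.002,1.7,0,0,0],[0.015,0,0,0,0,0,0],[0.015,0,0,0,0,0,0],[0.015,0,0,0,0,0,0],[0.015,0,0,0,0,0,0],[0.015,0,0,0,0,0,0],[0.01,0,0,0,0,0,0],[0,0,0,0,0,0,0],[0,0,0,0,0,0,0]]]'

```text
t: 56.88
tool_pos: [0.4088, 0.175, 0.0641]
tool_rot: [2.192, 0.069, -2.188]
contact_force: [-0.4, 0.5, -0.2]
opening: -0.0001
```

Run:
```python
from h import *
to(.40,.179,.061,93.4)
```

```text
t 56.88 pos [0.4088 0.175  0.0641] F [-0.4  0.5 -0.2] op -0.0001
[[ 0.002  0.062 -0.998]
 [ 0.001 -0.998 -0.062]
 [-1.    -0.001 -0.002]]
q6 1.74 turn(tool, deg) [ 0.2 -0.1  0.1] shift after turn mm [ 3.1 -4.5  8.5] before turn mm [ 3.  -4.5  8.5]
```

>>> arm_command --plan '[[[0.001,-0.004,-0.004,0,0,0,0],[0,0,-0.005,0,0,0,0],[0,0,-0.005,0,0,0,0],[0,0,-0.005,0,0,0,0],[0,0,-0.005,0,0,0,0],[0,0,-0.006,0,0,0,0],[0,0,-0.006,0,0,0,0],[0,0,-0.006,0,0,0,0],[0,0,-0.006,0,0,0,0],[0,0,-0.006,0,0,0,0],[0,0,-0.006,0,0,0,0],[0,0,-0.006,0,0,0,0],[0,0,-0.006,0,0,0,0],[0,0,-0.006,0,0,0,0],[0,0,-0.006,0,0,0,0],[0,0,-0.006,0,0,0,0],[0,0,-0.006,0,0,0,0],[0,0,-0.006,0,0,0,0],[0,0,-0.006,0,0,0,0],[0,0,-0.004,0,0,0,0]]]'

```text
t: 58.55
tool_pos: [0.533, 0.1877, 0.0657]
tool_rot: [2.192, 0.07, -2.189]
contact_force: [-2.2, -0.7, 1.0]
opening: 0.0003
```

Run:
```python
from h import *
to(.573,.189,.061,93.4)
snap('side'); print(mk('side','drawer_pull'),mk('side','coffee1'))
```

```text
t 58.55 pos [0.533  0.1877 0.0657] F [-2.2 -0.7  1. ] op 0.0003
[[ 0.002  0.062 -0.998]
 [ 0.002 -0.998 -0.062]
 [-1.    -0.002 -0.002]]
q6 1.71 turn(tool, deg) [ 0.2 -0.1  0.1] shift after turn mm [  4.7   1.1 -40. ] before turn mm [  4.8   1.2 -39.9]
[([0.54, 0.188, 0.072], 0.6), ([0.44, 0.512, 0.0], 0.31)] [([0.607, 0.49, -0.004], 0.55)]
```

>>> arm_command --plan '[[[0.002,0,-0.006,0,0,0,0],[0.002,0,-0.006,0,0,0,0],[0,0,-0.006,0,0,0,0],[0,0,-0.006,0,0,0,0],[0,0,-0.006,0,0,0,0],[0,0,-0.006,0,0,0,0],[0,0,-0.004,0,0,0,0]]]'

```text
t: 59.28
tool_pos: [0.5719, 0.1902, 0.0615]
tool_rot: [2.179, 0.07, -2.2]
contact_force: [-2.7, 0.1, 2.7]
opening: -0.0001
```

Run:
```python
from h import *
to(.573,.189,.061,93.4)
snap('side'); print(mk('side','drawer_pull'))
```

```text
t 59.28 pos [0.5719 0.1902 0.0615] F [-2.7  0.1  2.7] op -0.0001
[[-0.009  0.063 -0.998]
 [ 0.    -0.998 -0.063]
 [-1.    -0.001  0.009]]
q6 1.7 turn(tool, deg) [0.2 0.5 0. ] shift after turn mm [ 0.5  1.3 -1.1] before turn mm [ 0.5  1.3 -1.1]
[([0.581, 0.19, 0.069], 0.7)]
```

Keep pushing in small steps until the force rises firmly.

>>> arm_command --plan '[[[0,0,-0.005,0,0.4,0,0],[0,0,-0.005,0,0,0,0],[0,0,-0.005,0,0,0,0]]]'

```text
t: 59.63
tool_pos: [0.5725, 0.1903, 0.0612]
tool_rot: [2.138, 0.066, -2.235]
contact_force: [-21.8, -3.0, 18.6]
opening: 0.0003
```

Run:
```python
from h import *
to(.573,.189,.061,93.4)
snap('side'); print(mk('side','drawer_pull'))
```

```text
t 59.63 pos [0.5725 0.1903 0.0612] F [-21.8  -3.   18.6] op 0.0003
[[-0.044  0.064 -0.997]
 [-0.005 -0.998 -0.064]
 [-0.999  0.002  0.045]]
q6 1.7 turn(tool, deg) [ 0.3  2.6 -0.1] shift after turn mm [ 0.2  1.4 -0.4] before turn mm [ 0.2  1.4 -0.4]
[([0.581, 0.189, 0.071], 0.8), ([0.69, -0.126, -0.001], 0.35)]
```

>>> arm_command --plan '[[[0,0,0.01,0,1,0,0],[0,0,0.015,0,1,0,0],[0,0,0.02,0,0.5,0,0],[0,0,0.02,0,0,0,0],[-0.02,0,0,0,0,0,0],[-0.03,0,0,0,0,0,0],[-0.03,0,0,0,0,0,0],[-0.03,0,0,0,0,0,0.05],[-0.01,0,0,0,0,0,0.05],[0,0,0,0,0,0,0.05]]]'

```text
t: 60.57
tool_pos: [0.5048, 0.1861, 0.1846]
tool_rot: [2.196, 0.069, -2.18]
contact_force: [0.3, 0.1, -0.5]
opening: 0.0354
```

Run:
```python
from h import *
for c in('side','top'):
    snap(c);print(c,mk(c,'drawer_pull'),mk(c,'lid'),mk(c,'lid_grip'),mk(c,'spoon'))
print(rect('lid',.01))
to(.433,-.425,.19,95.6)
cv2.imwrite('pics/s6c.png',cv2.resize(get_image('side')[130:310,190:450,::-1],None,fx=3,fy=3))
```

```text
side [([0.58, 0.19, 0.067], 0.61)] [] [] [([0.69, -0.123, 0.005], 0.49)]
top [([0.581, 0.19, 0.072], 0.73)] [] [([0.433, -0.429, 0.001], 0.67), ([0.5, -0.178, 0.008], 0.61), ([0.439, -0.425, 0.028], 0.58)] [([0.354, 0.494, -0.003], 0.38)]
c 432 -424 size 215 217 ang 5.9 conf 0.73
t 61.12 pos [0.5026 0.1857 0.1807] F [ 0.7 -0.4  0.7] op 0.0498
[[-0.     0.064 -0.998]
 [-0.003 -0.998 -0.064]
 [-1.     0.003  0.   ]]
q6 1.72 turn(tool, deg) [-1.9  0.  -0.2] shift after turn mm [ -9.3 601.  128.9] before turn mm [ -7.5 605.  108.8]
```

View pics/s6c.png

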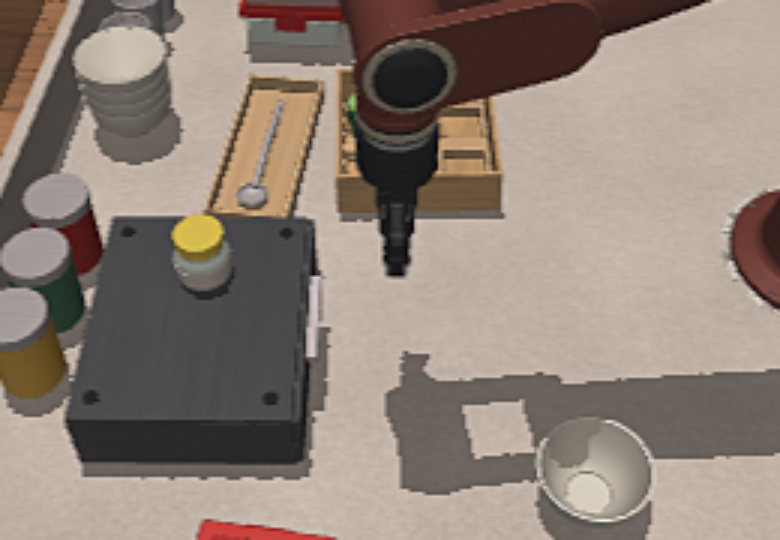

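>>> arm_command --plan '[[[0,0,0,-1.5,0,0,0.05],[0,0.037,0.008,0,0,0,0.05],[0,0.037,0.008,0,0,0,0.05],[0,0.037,0.008,0,0,0,0.05],[0,0.037,0.008,0,0,0,0.05],[0,0.037,0.008,0,0,0,0.05],[0,0.037,0.008,0,0,0,0.05],[0,0.037,0.008,0,0,0,0.05],[0,0.037,0.008,0,0,0,0.05],[0,0.037,0.008,0,0,0,0.05],[0,0.037,0.008,0,0,0,0.05],[0,0.037,0.008,0,0,0,0.05],[0,0.037,0.008,0,0,0,0.05],[0,0.037,0.008,0,0,0,0.05],[0,0.037,0.008,0,0,0,0.05],[0,0.037,0.008,0,0,0,0.05],[0,0.025,0.005,0,0,0,0.05],[0,0,0,0,0,0,0.05],[0,0,0,0,0,0,0.05]]]'

```text
t: 62.75
tool_pos: [0.4299, -0.4315, 0.1832]
tool_rot: [2.178, 0.099, -2.159]
contact_force: [-0.2, 0.7, 0.1]
opening: 0.05
```

Run:
```python
from h import *
to(.436,-.426,.1,95.3)
for i in range(2):
  snap('top','t7_%d.png'%i); print(mk('top','lid_grip'),mk('top','lid'),mk('top','ptray'),rect('ptray',.064))
snap('side'); print(mk('side','lid_grip'),mk('side','lid'),mk('side','ptray'))
im=cv2.imread('pics/t7_0.png'); cv2.imwrite('pics/t7c.png',cv2.resize(im[140:260,320:420],None,fx=6,fy=5,interpolation=cv2.INTER_CUBIC))
```

```text
t 62.75 pos [ 0.4299 -0.4315  0.1832] F [-0.2  0.7  0.1] op 0.05
[[ 0.009  0.097 -0.995]
 [-0.006 -0.995 -0.097]
 [-1.     0.007 -0.008]]
q6 0.56 turn(tool, deg) [ 0.3 -0.5 -0.4] shift after turn mm [83.2 -4.9 -6.5] before turn mm [83.3 -5.5 -5.9]
[([0.435, -0.422, 0.027], 0.79)] [([0.434, -0.431, 0.003], 0.98), ([0.694, -0.124, 0.013], 0.74), ([0.293, 0.339, 0.002], 0.64)] [([0.495, -0.142, 0.003], 0.94)] c 496 -138 size 202 211 ang 5.3 conf 0.93
[([0.434, -0.424, 0.026], 0.8)] [([0.432, -0.43, 0.001], 0.56)] [([0.495, -0.14, 0.004], 0.97), ([0.435, -0.422, 0.029], 0.49), ([0.351, 0.494, -0.003], 0.23)] c 494 -137 size 204 209 ang 5.4 conf 0.65
[([0.433, -0.427, 0.023], 0.67)] [] []
```

View pics/t7c.png

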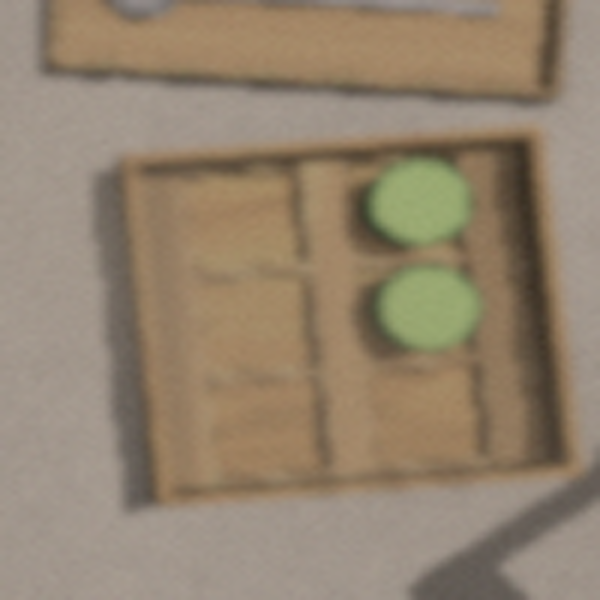

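>>> arm_command --plan '[[[0.015,-0.003,-0.002,0.2,-0.3,-0.2,0.05],[0.015,-0.002,-0.002,0,0,0,0.05],[0.02,0,0,0,0,0,0.05],[0.02,0,0,0,0,0,0.05],[0.02,0,0,0,0,0,0.05],[0.02,0,0,0,0,0,0.05],[0.015,0,0,0,0,0,0.05],[0.01,0,0,0,0,0,0.05],[0,0,0,0,0,0,0.05],[0,0,0,0,0,0,0.05]]]'

```text
t: 64.28
tool_pos: [0.4343, -0.422, 0.0352]
tool_rot: [2.173, 0.103, -2.173]
contact_force: [1.2, -0.2, 1.0]
opening: 0.0499
```

Run:
```python
from h import *
to(.4335,-.426,.0155,95.4)
```

```text
t 64.28 pos [ 0.4343 -0.422   0.0352] F [ 1.2 -0.2  1. ] op 0.0499
[[ 0.     0.094 -0.996]
 [ 0.    -0.996 -0.094]
 [-1.    -0.    -0.   ]]
q6 0.58 turn(tool, deg) [ 0. -0.  0.] shift after turn mm [19.7  3.9  1.2] before turn mm [19.7  3.9  1.2]
```

>>> arm_command --plan '[[[0.008,0.003,0.001,0,0,0,0.05],[0.007,0.001,0,0,0,0,0.05],[0.003,0,0,0,0,0,0.05],[0,0,0,0,0,0,0.03],[0,0,0,0,0,0,0.01],[0,0,0,0,0,0,0.01],[0,0,0,0,0,0,0.01],[0,0,0,0,0,0,0.01],[0,0,0,0,0,0,0.01],[0,0,0,0,0,0,0.01]]]' --squeeze 100

```text
t: 65.12
tool_pos: [0.4353, -0.4285, 0.0191]
tool_rot: [2.175, 0.098, -2.167]
contact_force: [0.2, -0.2, -1.7]
opening: 0.0155
```

>>> arm_command --plan '[[[-0.01,0,0,0,0,0,0.01],[-0.02,0,0,0,0,0,0.01],[-0.02,0,0,0,0,0,0.01],[-0.02,0,0,0,0,0,0.01],[-0.02,0,0,0,0,0,0.01],[-0.02,0,0,0,0,0,0.01],[-0.01,0,0,0,0,0,0.01],[0,0,0,0,0,0,0.01],[0,0,0,0,0,0,0.01]]]'

```text
t: 65.87
tool_pos: [0.4326, -0.4249, 0.1439]
tool_rot: [2.173, 0.105, -2.175]
contact_force: [-0.5, 0.7, -2.9]
opening: 0.0155
```

Run:
```python
from h import *
to(.4955,-.1395,.13,95.3)
for c in('side','top'): snap(c); print(mk(c,'lid_grip'),mk(c,'lid'))
```

```text
t 65.87 pos [ 0.4326 -0.4249  0.1439] F [-0.5  0.7 -2.9] op 0.0155
[[-0.001  0.094 -0.996]
 [ 0.002 -0.996 -0.095]
 [-1.    -0.002  0.001]]
q6 0.58 turn(tool, deg) [0.1 0.1 0.1] shift after turn mm [  13.9 -278.4  -89. ] before turn mm [  14.3 -278.2  -89.6]
[([0.431, -0.422, 0.147], 0.91), ([0.496, -0.182, 0.004], 0.23)] [([0.43, -0.424, 0.126], 0.73)]
[([0.432, -0.421, 0.152], 0.66)] [([0.431, -0.426, 0.121], 0.82)]
```

>>> arm_command --plan '[[[0,-0.015,-0.005,0,0,0,0.01],[0,-0.022,-0.007,0,0,0,0.01],[0,-0.022,-0.007,0,0,0,0.01],[0,-0.022,-0.007,0,0,0,0.01],[0,-0.022,-0.007,0,0,0,0.01],[0,-0.022,-0.007,0,0,0,0.01],[0,-0.022,-0.007,0,0,0,0.01],[0,-0.022,-0.007,0,0,0,0.01],[0,-0.022,-0.007,0,0,0,0.01],[0,-0.022,-0.007,0,0,0,0.01],[0,-0.022,-0.007,0,0,0,0.01],[0,-0.022,-0.007,0,0,0,0.01],[0,-0.015,-0.005,0,0,0,0.01],[0,0,0,0,0,0,0.01],[0,0,0,0,0,0,0.01]]]'

```text
t: 67.42
tool_pos: [0.4892, -0.1201, 0.1324]
tool_rot: [2.164, 0.127, -2.201]
contact_force: [0.7, 0.4, -3.7]
opening: 0.0155
```

Run:
```python
from h import *
for c in('side','top'): snap(c); print(mk(c,'lid_grip'),mk(c,'lid'))
to(.4965,-.1395,.1,95.3)
```

```text
[([0.487, -0.117, 0.135], 0.58)] [([0.488, -0.119, 0.11], 0.66)]
[([0.492, -0.119, 0.144], 0.59)] [([0.488, -0.123, 0.114], 0.63)]
t 67.72 pos [ 0.4895 -0.1221  0.133 ] F [ 0.6 -0.6 -2.5] op 0.0152
[[-0.017  0.091 -0.996]
 [ 0.02  -0.996 -0.092]
 [-1.    -0.021  0.015]]
q6 1.08 turn(tool, deg) [-0.1  0.9  1.2] shift after turn mm [33.  18.  -5.3] before turn mm [32.5 18.7 -5.8]
```

>>> arm_command --plan '[[[0,0.007,-0.003,0,0.4,0.6,0.01],[0,0.006,-0.002,0,0.3,0.4,0.01],[0,0.003,0,0,0,0,0.01],[0.01,0,0,0,0,0,0.01],[0.01,0,0,0,0,0,0.01],[0,0,0,0,0,0,0.01],[0,0,0,0,0,0,0.01]]]'

```text
t: 68.3
tool_pos: [0.4964, -0.142, 0.1105]
tool_rot: [2.176, 0.096, -2.179]
contact_force: [-0.6, 0.3, -3.9]
opening: 0.0152
```

Run:
```python
from h import *
to(.496,-.1395,.083,95.3)
```

```text
t 68.3 pos [ 0.4964 -0.142   0.1105] F [-0.6  0.3 -3.9] op 0.0152
[[-0.002  0.087 -0.996]
 [ 0.001 -0.996 -0.087]
 [-1.    -0.002  0.001]]
q6 1.06 turn(tool, deg) [-0.3  0.1  0.1] shift after turn mm [27.5 -2.5  0.1] before turn mm [27.5 -2.5  0.1]
```

>>> arm_command --plan '[[[0.007,-0.002,0,-0.2,0,0,0.01],[0.006,-0.001,0,0,0,0,0.01],[0.006,0,0,0,0,0,0.01],[0.003,0,0,0,0,0,0.01],[0,0,0,0,0,0,0.01],[0,0,0,0,0,0,0.01]]]'

```text
t: 68.8
tool_pos: [0.495, -0.1375, 0.0846]
tool_rot: [2.171, 0.103, -2.18]
contact_force: [0.3, 0.4, -1.9]
opening: 0.0151
```

Run:
```python
from h import *
to(.496,-.1395,.083,95.3)
for c in('side','top'): snap(c); print(mk(c,'lid_grip'),mk(c,'lid'),rect('lid',.074,c))
```

```text
t 68.8 pos [ 0.495  -0.1375  0.0846] F [ 0.3  0.4 -1.9] op 0.0151
[[-0.004  0.092 -0.996]
 [ 0.003 -0.996 -0.092]
 [-1.    -0.003  0.004]]
q6 1.06 turn(tool, deg) [-0.   0.2  0.2] shift after turn mm [ 1.6  2.1 -0.8] before turn mm [ 1.6  2.1 -0.8]
[([0.491, -0.136, 0.086], 0.6)] [([0.491, -0.137, 0.068], 0.76), ([0.685, -0.396, -0.001], 0.45)] c 605 501 size 137 134 ang 83.9 conf 0.66
[([0.496, -0.136, 0.095], 0.73)] [([0.494, -0.141, 0.065], 0.79), ([0.72, 0.194, -0.0], 0.62)] c 493 -135 size 216 216 ang 5.2 conf 0.73
```

>>> arm_command --plan '[[[0,0.002,-0.002,0,0.1,0.1,0.01],[0.001,0,0,0,0,0,0.01],[0.001,0,0,0,0,0,0.01],[0,0,0,0,0,0,0.01]]]'

```text
t: 69.53
tool_pos: [0.4982, -0.1401, 0.0837]
tool_rot: [2.175, 0.1, -2.174]
contact_force: [0.4, 0.2, -2.9]
opening: 0.0153
```

Run:
```python
from h import *
to(.497,-.1395,.083,95.3)
snap('top','t8.png'); print(rect('lid',.074),mk('top','lid'))
im=cv2.imread('pics/t8.png'); cv2.imwrite('pics/t8c.png',cv2.resize(im[140:260,320:420],None,fx=6,fy=5,interpolation=cv2.INTER_CUBIC))
```

```text
t 69.53 pos [ 0.4982 -0.1401  0.0837] F [ 0.4  0.2 -2.9] op 0.0153
[[ 0.     0.091 -0.996]
 [ 0.    -0.996 -0.091]
 [-1.    -0.    -0.   ]]
q6 1.06 turn(tool, deg) [-0.1 -0.   0. ] shift after turn mm [ 0.7 -0.7  1.1] before turn mm [ 0.7 -0.7  1.1]
None [([0.497, -0.14, 0.065], 0.58), ([0.612, 0.49, 0.001], 0.48)]
```

View pics/t8c.png

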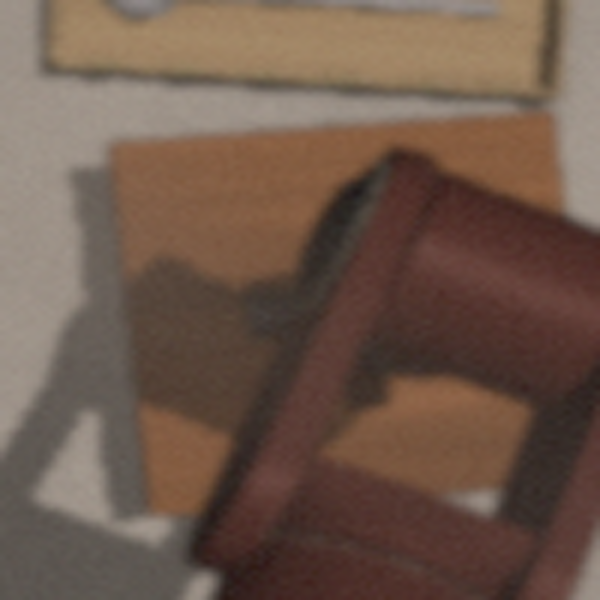

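The lid corners overhang the remembered rim corners almost evenly on all sides (about 2 to 3 px). I'll release.

>>> arm_command --plan '[[[0.001,0,0.001,0,0,0,0.01],[0,0,0,0,0,0,0.01],[0,0,0,0,0,0,0.05],[0,0,0,0,0,0,0.05],[0,0,0,0,0,0,0.05],[0,0,0,0,0,0,0.05],[-0.01,0,0,0,0,0,0.05],[-0.02,0,0,0,0,0,0.05],[-0.03,0,0,0,0,0,0.05],[-0.03,0,0,0,0,0,0.05],[-0.03,0,0,0,0,0,0.05],[0,0.03,0.005,0,0,0,0.05],[0,0.035,0.005,0,0,0,0.05],[0,0.035,0.005,0,0,0,0.05],[0,0.035,0.005,0,0,0,0.05],[0,0.035,0.005,0,0,0,0.05],[0,0.035,0.005,0,0,0,0.05],[0,0.035,0.005,0,0,0,0.05],[0,0,0,0,0,0,0.05],[0,0,0,0,0,0,0.05]]]'

```text
t: 71.35
tool_pos: [0.4876, -0.3948, 0.2288]
tool_rot: [2.184, 0.09, -2.147]
contact_force: [0.3, 0.5, 0.2]
opening: 0.0504
```

Run:
```python
from h import *
st()
for c in('top','side'):
    snap(c,c+'9.png'); print(c,mk(c,'lid'),mk(c,'spoon'),mk(c,'drawer_pull'))
    if c=='top': print(rect('lid',.074))
im=cv2.imread('pics/top9.png'); s=cv2.imread('pics/side9.png')
cv2.imwrite('pics/f.png',np.vstack([cv2.resize(im[70:250,200:430],(600,300)),cv2.resize(s[80:300,190:460],(600,300))]))
```

```text
t 71.35 pos [ 0.4876 -0.3948  0.2288] F [0.3 0.5 0.2] op 0.0504
[[ 0.018  0.096 -0.995]
 [-0.013 -0.995 -0.097]
 [-1.     0.014 -0.017]]
top [([0.686, -0.401, 0.002], 0.67), ([0.496, -0.143, 0.063], 0.66)] [([0.69, -0.123, 0.011], 0.81), ([0.294, 0.339, 0.0], 0.17)] [([0.582, 0.191, 0.072], 0.69)]
c 495 -138 size 215 216 ang 5.3 conf 0.56
side [([0.497, -0.14, 0.064], 0.56)] [([0.495, -0.141, 0.06], 0.57), ([0.691, -0.12, 0.009], 0.46), ([0.711, 0.145, 0.083], 0.22)] [([0.581, 0.189, 0.07], 0.77)]
```

View pics/f.png

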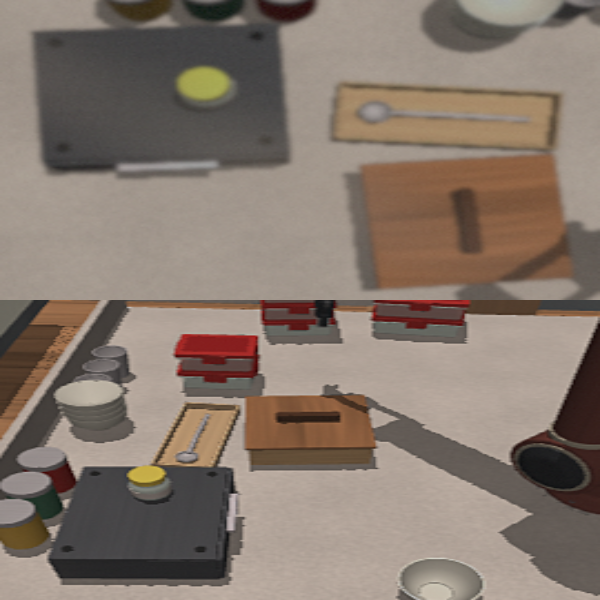

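```bash
python3 -c "
from station import finish_job; print(finish_job())"
```

```text
the job is handed in; nothing more can be done
None
```

The job is done and handed in at about 71 s of the 210 s allowed. I lifted the lid off and laid the spoon in the cutlery tray. All four coffee capsules went into the drawer, standing in one row. Then I closed the drawer past its catch and put the lid back on the tray.

- **Lid:** it lies at about (0.496, -0.140), turned 5.3°. I measured the tray at (0.4955, -0.1395), also 5.3°.
- **Spoon:** both cameras show it inside the cutlery tray. In the last side picture the network's first guess put it on the lid, but the picture itself clearly shows it in the tray.
- **Drawer:** at about 22 N it moved no further, against the roughly 6 N the catch needs. I judged it home from that and the pictures, as I could not read the opening to the millimetre.
- **Capsules:** they stood upright before the push, but they are out of view in the closed drawer and I could not check them afterwards. Both green tea capsules were still in their pockets in the last picture before the lid went on.
- **Other dishes:** the ones in the final pictures looked undisturbed. I did not measure their positions.

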